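# Clamp a metal test strip in the wash-off stand

## Robot

A 6-joint arm with a two-finger parallel gripper is mounted at the origin on a cart in front of the work surface, level with it; the furniture and walls round the work are solid. World frame = base frame: x ahead of the robot, y to its left, z up, the work surface at z = 0. Lengths are in m, angles in degrees, forces in N, time in s.
With the tool pointing down it reaches from about 0.375 to 0.9 m from the base axis. Payload 3.1 kg.
Tool frame: the origin (TCP) lies midway between the tips of the shut fingers; the grasp point (between the pads) lies 19 mm behind it (bot.hold_point_z is the distance from the TCP to the grasp point, in m); z points along the fingers, y is the line along which they close (so a half turn about z gives the same grasp; the last joint's range is limited). The gripper opens to 87 mm and grips with 3 to 60 N. Pads are 19 mm wide; open, the fingers measure 117 mm over their backs; the gripper's body (75 mm by 190 mm) begins 51 mm behind the grasp point.
Start: joints at [-83.337, 30.224, 82.088, -0, 67.689, -10.227], TCP at [0.182, -0.598, 0.223] pointing down, gripper open.
Joint ranges: [-176.69, 176.69], [-43.24, 126.21], [12.49, 139.97], [-82, 262], [0, 151.66], [-163.58, 163.58]. Speed limits (degrees/s): [159.86, 159.86, 180, 180, 180, 180].

## Interface

Orientations are given as a 3x3 rotation matrix whose columns are the frame's x, y, z axes.
In Python, from rig import read_state, optics, order, bot gives the robot as it stands.
- The arm moves only by the tool drive_tool, never from a script. Its argument "steps" is a list of rows, each a list of 7 numbers: the finger opening in mm, from 0 to 87, then the shift along the tool's x, y, z normalised to -1 to 1, where 1 is 0.12 m, then the turn, a rotation vector about the tool's x, y, z normalised to -1 to 1, where 1 is 1.5 rad. In form: [[jaw, tx, ty, tz, ax, ay, az], ...]. A call has 1 to 8 rows; each row is the pose to reach, as a shift and turn from the pose commanded when the call began, along the tool's axes at that moment; what a row does not reach only later rows make up. A row lasts 1/10 s, in which the tool goes at most 50 mm and 8.59 degrees, less where a joint would pass 70% of its speed; a pose out of reach is approached as far as the arm can. A call with a number of a shift or a turn outside -1 to 1 is refused whole. A call with a gripper value outside its range is refused whole. The fingers move at their own pace and stop on an object; the grip force is fixed at half the most. Time passes only in rows, so rows that repeat a pose let the fingers close. It gives the time, the measured TCP pose, the force, the opening and the grip force at its end, in the units of the state.
- read_state(): the state, without advancing time (a new reading comes with each control period).
- optics.capture(name): name is "side" or "top" or "wrist"; returns a dict with "color" (384x512x3 uint8, blue, green, red), "range_z" (384x512 float32, m along the optical axis (not along the pixel's ray), 0 where there is no reading), "fx", "fy", "cx", "cy" (pixels), "rvec" (rotation vector, rad) and "tvec" (3), from world to camera coordinates, as OpenCV has them. Camera axes: x right, y down, z forward; pixel columns grow to the right and rows downward; lengths in m; the calibration is good to about 2 mm. A picture is of the moment at which its call begins.
- order.hand_in(): hands the job in; it is judged then, once.
The state is a dict: "time_s": time; "joint_positions": joint angles; "qvel": joint speeds; "tau": joint torques, N m; "position": TCP position; "tcp_rot": TCP orientation; "force": force on the tool from outside, world axes, zero at the start; "moment": the same for the moment, N m; "opening": opening from 0.0 (shut) to 1.0 (fully open); "grasp_force": force on a finger pad.
Only numpy, scipy, OpenCV 4.12 (cv2) and the standard library are available. Lean on these libraries where they do the work, as an engineer would, in place of code of your own. Each camera call takes 0.05 s, during which the arm holds its last target. There are 200 camera calls.

## Task

Load the longer of the two loose metal strips into the sloping wash-off stand: tuck one end under the roof at the low end and push back the spring follower, then lay the other end down behind the top stop, so that the strip lies flat in its channel with the spring holding it against the stop. Go by feel and do not force it. Then swing the window rail shut over the strip and turn the cam handle a quarter turn clockwise, all the way, so that its tongue draws the rail down tight. Leave the short strip, the marker pen, the dough plug and the timer where they are.

Things in the scene. Friction and masses are not known exactly. Their poses are not given: they have to be found in the camera images.
- strip: the longer loose strip: bare steel bar 140 x 30 x 8 mm, about 90 g, with a dark dot (hole) near each end, lying flat on the bench. Origin: centre of its underside; x along its length, z up out of its top face. Both ends are alike. It lies at one of two places in front of the stand, to the left or to the right; the short strip lies at the other.
- short_strip: the other strip, same make and cross-section but only 100 mm long; not wanted, leave it. Origin and axes as for the long strip.
- stage: sloping aluminium face (248 x 110 mm) of the fixed grey stand, rising 30 degrees away from the robot. Origin: on the channel's bed under the middle of a seated strip, 103 mm above the bench; x up the slope, y left, z square off the face. Bed top at z 0, 20 mm wide (the strip overhangs 5 mm each side; face 14 mm below). A seated strip has its origin here and spans x -70 to 70 mm.
- top_stop (a point): stage (70, 0, 0) mm: foot of the top stop, a block 36 mm wide from x 70 to 82, top at z 9, that a seated strip's upper end bears on. Guide cheeks 33 mm apart (strip 30) stand at stage x 42 to 66 and x -63 to -41, sides up to z 4, then flared outward to z 12; from x -41 to 42 both sides of the bed are free for fingers.
- mouth (a point): stage (-65, 0, 0) mm: bed under the mouth of the low-end housing (x -65 to -120, inside 34 wide, roof z 13 to 18). The spring follower in it, 29 wide, z 1 to 12, has its face at x -58 when free, -70 behind a seated strip, -82 at most; 3 N to start, 6 N seated, 9 N at the end. Enter with the strip tipped 8 to 15 degrees, upper end raised, low edge on the bed; push to about x -76, then lay it down.
- rail_hinge (a point): stage (108, 0, 15.5) mm: rail's hinge axis, along stage y. Closed, the rail (steel window frame 34 wide, 7 thick) spans stage x 108 to -58, z 12 to 19; from x -28 to -58 it is a solid crosspiece with a lift pin out to y -42 at x -42. A sprung rubber shoe under the crosspiece holds the shut rail at about 0.02 rad over a strip until the cam draws it down.
- rail (a joint): rail hinge angle: 0 = fully down on the strip, grows as it opens. Starts 1.5 to 1.62 rad open, standing square off the face; a stiff hinge (about 0.12 N m) keeps it where it is left, so it must be pushed all the way down.
- rail_end (a point): point on the outer (top) face of the rail's crosspiece, mid-width, 142 mm from the hinge axis (stage x -34, z 19 when closed); moves with the rail. Push here to shut it.
- cam (a joint): quarter-turn cam: 0 = open, handle across the slope and tongue to stage +y; grows clockwise as seen square onto the face; 1.57 = locked, handle and tongue pointing up the slope, at its stop. Starts at 0 to 0.2. In the last 30 degrees the tongue rides up a ramp on the rail's end and draws it down; needs about 0.2 N m. It stays where it is left.
- cam_grip (a point): point on the cam's axis (stage x -92, y 0), stage z 36.5 mm, 15 mm below the top of the handle. Handle: dark bar 56 long, 10 thick, stage z 29.5 to 51.5, in line with the tongue and centred on the axis. The tongue under it reaches 50 mm from the axis at z 19 to 27.
- marker: white marker pen lying on the bench near the robot, 128 x 15 mm; bystander
- plug_of_dough: round dough plug, 37 mm across, 39 mm high, standing in front of the stand; bystander
- timer: flat square digital timer, 66 x 66 x 19 mm, on the bench at the right, in front of the scale; bystander

How it is judged (in metres and radians):
On the way, in this order (a step that is already met when the one before it is completed fails the run):
1. the long strip lies seated in the channel against the top stop while the rail is still open (x of strip in the frame of stage between -0.003 and 0.003 m and y of strip in the frame of stage between -0.003 and 0.003 m and z of strip in the frame of stage between -0.003 and 0.003 m and angle between the x axis of strip and the x axis of stage, either way round below 0.04 rad and angle between the z axis of strip and the z axis of stage, either way round below 0.04 rad and value of joint rail above 0.8 rad), for 0.2 s.
2. the rail is swung down onto the strip while the cam is still open (value of joint rail below 0.04 rad and value of joint cam below 0.7 rad), for 0.1 s.
At the end, for the whole second after the job is handed in: the long strip lies flat in the channel within 3 mm of its seat and 0.04 rad, at rest; the rail is drawn down to less than 0.012 rad and the cam is turned to more than 1.4 rad (x of strip in the frame of stage between -0.003 and 0.003 m and y of strip in the frame of stage between -0.003 and 0.003 m and z of strip in the frame of stage between -0.003 and 0.003 m and angle between the x axis of strip and the x axis of stage, either way round below 0.04 rad and angle between the z axis of strip and the z axis of stage, either way round below 0.04 rad and value of joint rail below 0.012 rad and value of joint cam above 1.4 rad and linear speed of strip below 0.01 m/s); the robot touches nothing.
It fails at once if the strip is forced: pressed against the stand with over 80 N (contact force between strip and stage above 80 N).
It fails at once if the short strip is moved more than 15 mm or another bystander more than 30 mm (distance of short_strip from where it was at the start of the episode above 0.015 m or distance of any of marker, plug_of_dough, timer from where it was at the start of the episode above 0.03 m).
It also fails if it takes over 72 s, if anything falls off the work surface, if the arm or the gripper's body presses on something with over 40 N, if the wrist force passes 120 N, or if a joint passes its speed limit or range.

## Working session

There is one attempt and no reset: what is moved stays moved. The work goes in short steps, Python scripts to look and compute and a tool call to move; the robot and the scene stay as the last step left them, time stands still between calls to the robot, and variables do not carry over. Pictures are saved under pics/ and viewed, at most 11 in all, crops included, and the job is handed in when it is done.

Besides the shell and the picture viewer there is one more tool, called after "Request:" by a JSON object that holds its "method" and its "body", one argument or row to a line. drive_tool: Moves the arm, as the interface text tells. Scaled input: -1 to 1 covers 0.12 m each way for a shift and 1.5 rad each way for a turn. Its arguments: {"type":"object","properties":{"steps":{"type":"array"}},"required":["steps"]}

```bash
ls; mkdir -p pics
python3 - <<'E'
from rig import read_state, optics, order, bot
import cv2, numpy as np
s=read_state(); print(s['time_s'],s['position'],s['force'],s['opening'],bot.hold_point_z,[a for a in dir(bot) if a[0]!='_'])
ims=[]
for n in ['side','top','wrist']:
    c=optics.capture(n); np.savez(f'{n}0.npz',**c); print(n,c['fx'],c['cx'],c['cy'],c['rvec'],c['tvec'])
    R=cv2.Rodrigues(np.array(c['rvec']))[0]; print(-R.T@np.array(c['tvec']).ravel())
    cv2.imwrite(f'pics/{n}0.png',c['color'])
E
```

```text
pics
0.0 [ 0.18154095 -0.59727488  0.22153967] [-0.29604175  0.46438446 -0.45407599] 1.001826017308806 0.0187 ['PlanningError', 'hold_point_z']
side 496.8925461031655 255.93340989320262 194.1465869216909 [ 0.0260008   2.77449245 -1.39600847] [ 0.49271676 -0.00340367  1.37771693]
[0.5464722  1.0922782  0.80571818]
top 363.8281479072083 256.58541575451426 186.372706224692 [ 2.12879    -2.18670627  0.09869061] [0.18658146 0.52298185 1.00078401]
[0.41641395 0.15680069 1.05446871]
wrist 265.9177504865958 257.95421662922166 185.39862614974624 [-2.35497894  1.74654027  0.22201729] [-0.62546118 -0.02915683  0.38900474]
[ 0.24723853 -0.57901294  0.38339746]
```

View pics/top0.png

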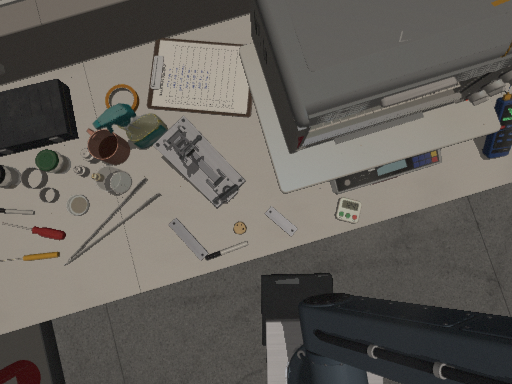

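View pics/side0.png

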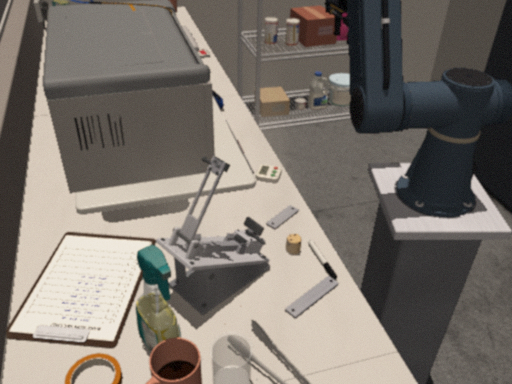

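The top view shows the long strip at about (188,238), the short strip at (281,221), the dough at (240,228), the marker at (227,250) and the timer at (348,210). The stand runs from its low end near (225,190) to its high end near (178,135). In the side view the rail stands upright at about (205,205) and the cam handle is at about (253,227).

```bash
cat > h.py <<'E'
import numpy as np, cv2
def load(f): return dict(np.load(f))
def cloud(c):
    z=c['range_z']; v,u=np.mgrid[0:z.shape[0],0:z.shape[1]]
    P=np.stack([(u-c['cx'])/c['fx']*z,(v-c['cy'])/c['fy']*z,z],-1)
    R=cv2.Rodrigues(c['rvec'])[0]
    W=(P-np.ravel(c['tvec']))@R; W[z==0]=np.nan; return W
def proj(c,X): 
    return cv2.projectPoints(np.float64(X).reshape(-1,1,3),c['rvec'],np.float64(c['tvec']),np.array([[c['fx'],0,c['cx']],[0,c['fy'],c['cy']],[0,0,1.]]),None)[0].reshape(-1,2)
E
python3 - <<'E'
from h import *
for n in ['top','side']:
    c=load(n+'0.npz'); W=cloud(c); z=W[...,2]
    pts={'top':[(188,238),(281,221),(240,228),(228,195),(180,130),(205,160),(215,180),(237,188),(348,210),(150,270)],'side':[(312,296),(282,217),(295,240),(215,160),(253,227),(215,270),(230,330)]}[n]
    for u,v in pts: print(n,(u,v),W[v,u].round(4))
# strip from top by height above local bench
c=load('top0.npz');W=cloud(c)
for name,(u0,u1,v0,v1) in dict(long=(160,215,212,265),short=(258,305,200,242)).items():
    w=W[v0:v1,u0:u1]; col=c['color'][v0:v1,u0:u1].astype(int)
    print(name,'z pct',np.nanpercentile(w[...,2],[2,20,50,80,95,99]).round(4))
    g=col.sum(-1)
    m=((w[...,2]>0.0045)&(w[...,2]<0.014)).astype(np.uint8)
    n_,lab,st,ce=cv2.connectedComponentsWithStats(m); k=1+np.argmax(st[1:,4])
    P=w[lab==k]; r=cv2.minAreaRect(P[:,:2].astype(np.float32)); print(st[k],r, P.mean(0), cv2.boxPoints(r).round(4).tolist())
E
python3 - <<'E'
import cv2
a=cv2.imread('pics/top0.png')[110:270,150:310]; b=cv2.imread('pics/side0.png')[145:325,150:350]
import numpy as np
o=np.zeros((600,800,3),np.uint8); A=cv2.resize(a,(400,400),interpolation=cv2.INTER_CUBIC);B=cv2.resize(b,(400,360),interpolation=cv2.INTER_CUBIC)
o[:400,:400]=A;o[:360,400:]=B; cv2.imwrite('pics/crop1.png',o[:400])
E
```

```text
top (188, 238) [0.3872 0.3726 0.0088]
top (281, 221) [0.4286 0.1056 0.0093]
top (240, 228) [0.4119 0.2215 0.0365]
top (228, 195) [0.4993 0.2472 0.1017]
top (180, 130) [0.6581 0.3568 0.1748]
top (205, 160) [0.5966 0.3087 0.0903]
top (215, 180) [0.5437 0.2846 0.0732]
top (237, 188) [0.5174 0.2233 0.0991]
top (348, 210) [ 0.4547 -0.0853  0.0148]
top (150, 270) [ 2.99e-01  4.84e-01 -3.00e-04]
side (312, 296) [0.3862 0.38   0.0086]
side (282, 217) [0.4301 0.1114 0.0053]
side (295, 240) [0.4105 0.2336 0.0362]
side (215, 160) [0.5861 0.314  0.3068]
side (253, 227) [0.5098 0.2565 0.0953]
side (215, 270) [0.5936 0.308  0.0147]
side (230, 330) [0.5589 0.4605 0.0013]
long z pct [-0.0055 -0.003  -0.0011  0.0027  0.0079  0.0115]
[  9   6  46  43 463] ((0.3784714937210083, 0.36496856808662415), (0.1605587899684906, 0.039185281842947006), 46.73209762573242) [0.38111223 0.36798854 0.00719645] [[0.3091999888420105, 0.3199000060558319], [0.3377000093460083, 0.2930999994277954], [0.44780001044273376, 0.4099999964237213], [0.41920000314712524, 0.43689998984336853]]
short z pct [-0.0053 -0.003  -0.001   0.0023  0.0073  0.0093]
[  7   6  33  30 314] ((0.42899417877197266, 0.10622747987508774), (0.09896082431077957, 0.029925813898444176), 47.75691604614258) [0.42898201 0.10619751 0.00676764] [[0.3847000002861023, 0.07970000058412552], [0.4068000018596649, 0.05950000137090683], [0.4733000099658966, 0.13279999792575836], [0.451200008392334, 0.15289999544620514]]
```

View pics/crop1.png

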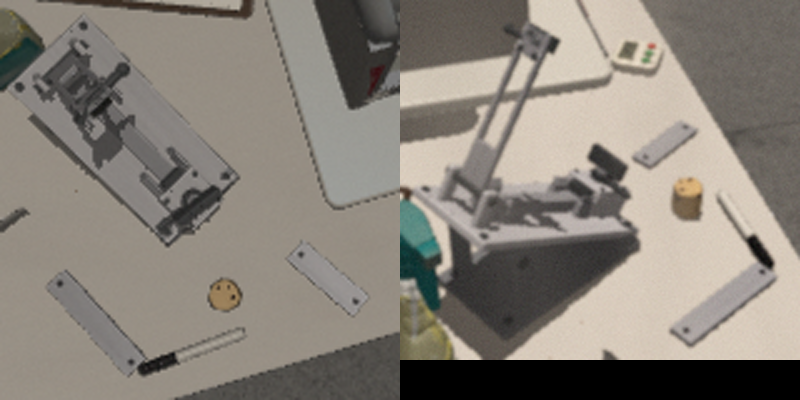

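The crops show the long strip next to the marker cap, at crop (140,365). The stand's cam handle lies across the low end at crop (190,210), and the rail stands upright at the high end. Next I fit the stage frame.

Run:
```python
from h import *
from rig import read_state
s=read_state(); R=np.array(s['tcp_rot']); print('R',R.round(3).tolist())
cw=load('wrist0.npz'); Rc=cv2.Rodrigues(cw['rvec'])[0]; C=-Rc.T@cw['tvec'].ravel()
print('cam in tool',R.T@(C-s['position']),'axis in tool',R.T@Rc[2])
c=load('top0.npz');W=cloud(c)
# face plane from face polygon
poly=np.array([(184,116),(245,181),(216,208),(154,146)])
m=np.zeros(W.shape[:2],np.uint8); cv2.fillConvexPoly(m,poly,1); m=cv2.erode(m,np.ones((3,3)))
P=W[m>0]; P=P[~np.isnan(P[:,0])]
best=None; rng=np.random.default_rng(0)
for i in range(3000):
    a,b,d=P[rng.choice(len(P),3,False)]; n=np.cross(b-a,d-a); L=np.linalg.norm(n)
    if L<1e-5: continue
    n/=L; n*=np.sign(n[2])
    if abs(n[2]-.866)>.06: continue
    k=(abs((P-a)@n)<.002).sum()
    if best is None or k>best[0]: best=(k,n,a)
k,n,a=best; Q=P[abs((P-a)@n)<.004]; cc=Q.mean(0); n=np.linalg.svd(Q-cc)[2][2]; n*=np.sign(n[2])
print(k,len(P),'n',n,'tilt',np.degrees(np.arccos(n[2])),'yaw',np.degrees(np.arctan2(-n[1],-n[0])))
# face corners: rays ∩ plane
def ray(c,u,v):
    R_=cv2.Rodrigues(c['rvec'])[0]; C=-R_.T@c['tvec'].ravel(); d=R_.T@np.array([(u-c['cx'])/c['fx'],(v-c['cy'])/c['fy'],1]); return C,d
X=[]
for u,v in poly:
    C,d=ray(c,u,v); X.append(C+d*((cc-C)@n)/(d@n))
X=np.array(X); print(X.round(4)); 
# refine with masked points on face : minAreaRect in plane
M=abs((W-cc)@n)<.005; mm=(M&(cv2.dilate(m,np.ones((9,9)))>0))
Q=W[mm]; sx=np.array([-n[0],-n[1],0]); sx/=np.linalg.norm(sx); sy=np.array([-sx[1],sx[0],0]); ex=np.cross(sy,n)
uv=np.stack([Q@ex,Q@sy],1).astype(np.float32); r=cv2.minAreaRect(uv); print('rect',r)
O=ex*r[0][0]+sy*r[0][1]+n*(cc@n); print('face centre',O,'ex',ex,'corner mean',X.mean(0))
np.savez('fit0.npz',n=n,cc=cc,X=X)
```

```text
R [[0.957, 0.291, -0.0], [0.291, -0.957, 0.002], [0.0, -0.002, -1.0]]
cam in tool [ 0.06825238  0.0011577  -0.16157742] axis in tool [-2.49180633e-01  4.93686755e-04  9.68456901e-01]
1557 3350 n [-0.3638898  -0.3427596   0.86608318] tilt 29.99337887024101 yaw 43.28725462902718
[[0.7013 0.352  0.15  ]
 [0.5445 0.2052 0.026 ]
 [0.4698 0.2888 0.0277]
 [0.6256 0.4293 0.1488]]
rect ((0.6051368117332458, -0.1699199378490448), (0.11000537872314453, 0.24801354110240936), 89.85253143310547)
face centre [0.5875145  0.3199685  0.08948441] ex [0.63044386 0.59383551 0.49989992] corner mean [0.58531264 0.31882144 0.08810533]
```

```bash
cat >> h.py <<'E'
from scipy.spatial.transform import Rotation as Ro
ex0=np.array([.6304,.5938,.4999]); 
def stage(yaw=43.29,O=(.5842,.3169,.103)):
    y=np.radians(yaw); t=np.radians(30)
    ex=np.array([np.cos(y)*np.cos(t),np.sin(y)*np.cos(t),np.sin(t)]); ey=np.array([-np.sin(y),np.cos(y),0]); return np.stack([ex,ey,np.cross(ex,ey)],1),np.array(O)
def down(az): # tool down, x at azimuth
    a=np.radians(az); x=np.array([np.cos(a),np.sin(a),0]); z=np.array([0,0,-1.]); return np.stack([x,np.cross(z,x),z],1)
def rel(p,R,p2,R2):
    d=R.T@(np.array(p2)-p)/.12; w=Ro.from_matrix(R.T@R2).as_rotvec()/1.5; return d,w
def apply(p,R,row):
    return p+R@np.array(row[1:4])*.12, R@Ro.from_rotvec(np.array(row[4:])*1.5).as_matrix()
def chain(p,R,goals,jaw):
    p=np.array(p);R=np.array(R)
    for P2,R2 in goals:
        d,w=rel(p,R,P2,R2); row=[jaw]+[float(v) for v in np.r_[d,w].round(3)]
        n=max(np.linalg.norm(d)*.12/.05,np.degrees(np.linalg.norm(w)*1.5)/8.59)
        print(row,'rows>=%.1f'%n,'' if max(abs(np.r_[d,w]))<=1 else 'TOO BIG')
        p,R=apply(p,R,row)
E
python3 - <<'E'
from h import *
from rig import read_state
s=read_state()
W=[(.27,-.48),(.35,-.35),(.40,-.20),(.42,-.05),(.42,.1),(.41,.24),(.385,.36)]
az=[47,77,107,137,167,197,227]
chain(s['position'],s['tcp_rot'],[((x,y,.24 if i<6 else .16),down(a)) for i,((x,y),a) in enumerate(zip(W,az))],87)
E
```

```text
[87, 0.99, -0.723, -0.15, -0.001, -0.0, -0.35] rows>=3.5 
[87, 1.246, -0.252, 0.001, 0.0, -0.0, -0.349] rows>=3.5 TOO BIG
[87, 1.312, 0.124, 0.0, 0.0, -0.0, -0.349] rows>=3.5 TOO BIG
[87, 1.147, 0.524, 0.001, 0.0, 0.0, -0.35] rows>=3.5 TOO BIG
[87, 0.852, 0.915, 0.0, 0.0, 0.0, -0.349] rows>=3.5 
[87, 0.342, 1.118, 0.001, 0.0, 0.0, -0.349] rows>=3.5 TOO BIG
[87, -0.093, 1.017, 0.667, -0.0, 0.0, -0.349] rows>=3.5 TOO BIG
```

Run:
```python
from h import *
from rig import read_state
s=read_state()
W=[(.26,-.50),(.33,-.40),(.39,-.29),(.42,-.18),(.43,-.065),(.43,.05),(.42,.16),(.405,.265),(.385,.36)]
az=[41,64,87,110,134,158,181,204,227]
chain(s['position'],s['tcp_rot'],[((x,y,.24 if i<8 else .16),down(a)) for i,((x,y),a) in enumerate(zip(W,az))],87)
```

```text
[87, 0.861, -0.588, -0.15, -0.001, -0.0, -0.281] rows>=2.8 
[87, 0.987, -0.245, 0.0, 0.0, -0.0, -0.267] rows>=2.7 
[87, 1.043, 0.048, 0.001, 0.0, -0.0, -0.268] rows>=2.7 TOO BIG
[87, 0.929, 0.202, 0.0, 0.0, -0.0, -0.267] rows>=2.7 
[87, 0.872, 0.405, 0.0, 0.0, 0.0, -0.28] rows>=2.8 
[87, 0.689, 0.667, 0.001, 0.0, 0.0, -0.279] rows>=2.8 
[87, 0.421, 0.818, 0.0, 0.0, 0.0, -0.267] rows>=2.7 
[87, 0.11, 0.877, 0.0, 0.0, 0.0, -0.268] rows>=2.7 
[87, -0.169, 0.791, 0.667, -0.0, 0.0, -0.268] rows>=2.7
```

Request:
{"method": "drive_tool", "body": {
  "steps": [
    [87, 0.43, -0.29, -0.08, 0, 0, -0.14],
    [87, 0.86, -0.59, -0.15, 0, 0, -0.28],
    [87, 0.86, -0.59, -0.15, 0, 0, -0.28],
    [87, 0.86, -0.59, -0.15, 0, 0, -0.28]
  ]
}}

```text
time_s: 0.55
position: [0.2617, -0.4968, 0.2408]
tcp_rot: [[0.752, 0.659, 0.0], [0.659, -0.752, 0.002], [0.002, -0.001, -1.0]]
force: [-0.4, -0.4, -0.1]
opening: 1.0
grasp_force: 0.0
```

Request:
{"method": "drive_tool", "body": {
  "steps": [
    [87, 0.99, -0.25, 0, 0, 0, -0.27],
    [87, 0.99, -0.25, 0, 0, 0, -0.27],
    [87, 0.99, -0.25, 0, 0, 0, -0.27]
  ]
}}

```text
time_s: 0.85
position: [0.3306, -0.397, 0.2401]
tcp_rot: [[0.432, 0.902, -0.0], [0.902, -0.432, 0.002], [0.002, -0.001, -1.0]]
force: [0.4, -0.4, -0.4]
opening: 1.0
grasp_force: 0.0
```

Request:
{"method": "drive_tool", "body": {
  "steps": [
    [87, 1, 0.05, 0, 0, 0, -0.27],
    [87, 1, 0.05, 0, 0, 0, -0.27],
    [87, 1, 0.05, 0, 0, 0, -0.27]
  ]
}}

```text
time_s: 1.15
position: [0.3881, -0.2914, 0.2402]
tcp_rot: [[0.04, 0.999, -0.001], [0.999, -0.04, 0.002], [0.002, -0.001, -1.0]]
force: [-0.0, 0.9, 0.2]
opening: 1.001
grasp_force: 0.0
```

Request:
{"method": "drive_tool", "body": {
  "steps": [
    [87, 0.95, 0.2, 0, 0, 0, -0.27],
    [87, 0.95, 0.2, 0, 0, 0, -0.27],
    [87, 0.95, 0.2, 0, 0, 0, -0.27]
  ]
}}

```text
time_s: 1.45
position: [0.4164, -0.1783, 0.2402]
tcp_rot: [[-0.357, 0.934, -0.001], [0.934, 0.357, 0.002], [0.002, -0.001, -1.0]]
force: [0.0, -0.2, -0.5]
opening: 0.999
grasp_force: 0.0
```

Request:
{"method": "drive_tool", "body": {
  "steps": [
    [87, 0.87, 0.4, 0, 0, 0, -0.28],
    [87, 0.87, 0.4, 0, 0, 0, -0.28],
    [87, 0.87, 0.4, 0, 0, 0, -0.28]
  ]
}}

```text
time_s: 1.75
position: [0.4242, -0.0639, 0.2402]
tcp_rot: [[-0.707, 0.707, -0.002], [0.707, 0.707, 0.002], [0.002, 0.0, -1.0]]
force: [-0.9, -0.2, 0.2]
opening: 0.997
grasp_force: 0.0
```

Request:
{"method": "drive_tool", "body": {
  "steps": [
    [87, 0.69, 0.67, 0, 0, 0, -0.28],
    [87, 0.69, 0.67, 0, 0, 0, -0.28],
    [87, 0.69, 0.67, 0, 0, 0, -0.28]
  ]
}}

```text
time_s: 2.05
position: [0.4236, 0.0512, 0.2404]
tcp_rot: [[-0.934, 0.357, -0.001], [0.357, 0.934, 0.001], [0.001, 0.001, -1.0]]
force: [-0.8, -0.7, 0.3]
opening: 0.998
grasp_force: 0.0
```

Request:
{"method": "drive_tool", "body": {
  "steps": [
    [87, 0.42, 0.82, 0, 0, 0, -0.27],
    [87, 0.42, 0.82, 0, 0, 0, -0.27],
    [87, 0.42, 0.82, 0, 0, 0, -0.27]
  ]
}}

```text
time_s: 2.35
position: [0.4126, 0.1617, 0.2405]
tcp_rot: [[-0.999, -0.041, 0.0], [-0.041, 0.999, 0.001], [-0.0, 0.001, -1.0]]
force: [0.1, -0.2, 0.4]
opening: 1.001
grasp_force: 0.0
```

Request:
{"method": "drive_tool", "body": {
  "steps": [
    [87, 0.11, 0.88, 0, 0, 0, -0.27],
    [87, 0.11, 0.88, 0, 0, 0, -0.27],
    [87, 0.11, 0.88, 0, 0, 0, -0.27]
  ]
}}

```text
time_s: 2.65
position: [0.3962, 0.2675, 0.2405]
tcp_rot: [[-0.902, -0.432, 0.001], [-0.432, 0.902, 0.002], [-0.002, 0.001, -1.0]]
force: [0.6, -1.5, -0.3]
opening: 1.0
grasp_force: 0.0
```

Request:
{"method": "drive_tool", "body": {
  "steps": [
    [87, -0.17, 0.79, 0.67, 0, 0, -0.27],
    [87, -0.17, 0.79, 0.67, 0, 0, -0.27],
    [87, -0.17, 0.79, 0.67, 0, 0, -0.27],
    [87, -0.17, 0.79, 0.67, 0, 0, -0.27]
  ]
}}

```text
time_s: 3.05
position: [0.3734, 0.3589, 0.1574]
tcp_rot: [[-0.664, -0.748, -0.004], [-0.748, 0.664, -0.002], [0.004, 0.001, -1.0]]
force: [-0.0, 0.4, 0.2]
opening: 0.998
grasp_force: 0.0
```

```bash
cat >> h.py <<'E'
def striprect(c,lo=.004,hi=.014,near=None):
    W=cloud(c); col=cv2.cvtColor(c['color'],cv2.COLOR_BGR2HSV)
    m=((W[...,2]>lo)&(W[...,2]<hi)).astype(np.uint8); m=cv2.morphologyEx(m,cv2.MORPH_OPEN,np.ones((3,3)))
    n,lab,st,ce=cv2.connectedComponentsWithStats(m); out=[]
    for k in range(1,n):
        if st[k,4]<300: continue
        P=W[lab==k]; r=cv2.minAreaRect(P[:,:2].astype(np.float32)); out.append((st[k].tolist(),r,P.mean(0).round(4),np.nanmedian(P[:,2])))
    return out
E
python3 - <<'E'
from h import *
from rig import read_state, optics
c=optics.capture('wrist'); np.savez('wrist1.npz',**c); s=read_state(); print(s['position'],s['joint_positions'])
for o in striprect(c): print(o)
cv2.imwrite('pics/w1.png',c['color'])
E
```

```text
[0.37427649 0.35807948 0.158739  ] [ 3.13776930e+01  2.73456664e+01  1.00949867e+02 -3.95012018e-02
  5.18591411e+01 -1.06872027e+02]
([41, 0, 42, 87, 2545], ((0.43574008345603943, 0.11128313094377518), (0.0842568576335907, 0.03200346976518631), 47.55134582519531), array([0.4343, 0.111 , 0.0077]), np.float64(0.007706964106411593))
([164, 67, 114, 163, 3607], ((0.3648843467235565, 0.31605979800224304), (0.2170361429452896, 0.08589106798171997), 73.16315460205078), array([0.3688, 0.3286, 0.009 ]), np.float64(0.00800657012459857))
```

View pics/w1.png

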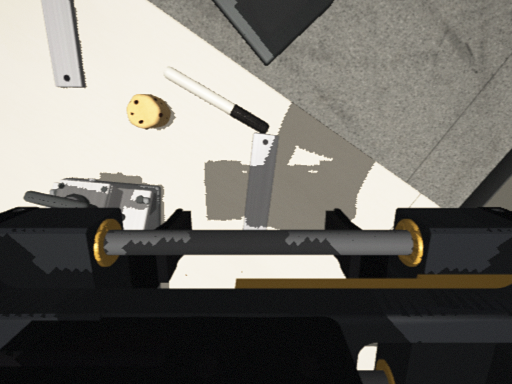

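The wrist view shows the near end of the long strip at (262,135), with its hole at (265,142). The marker cap is just beyond it at (267,128), and the dough is at (145,110).

Run:
```python
from h import *
def fit(c,u0,u1,v0,v1,lo=.0045,hi=.0115):
    W=cloud(c); w=W[v0:v1,u0:u1]; m=((w[...,2]>lo)&(w[...,2]<hi)).astype(np.uint8); m=cv2.morphologyEx(m,cv2.MORPH_OPEN,np.ones((3,3)))
    n,lab,st,ce=cv2.connectedComponentsWithStats(m); k=1+np.argmax(st[1:,4]); P=w[lab==k]
    return P,st[k],(lab==k)
c=load('wrist1.npz'); P,st,_=fit(c,235,285,136,228)
r=cv2.minAreaRect(P[:,:2].astype(np.float32)); print(st,r,np.median(P[:,2]))
# wrist: axis by SVD
q=P[:,:2]-P[:,:2].mean(0); d=np.linalg.svd(q,full_matrices=False)[2][0]; print('yaw',np.degrees(np.arctan2(d[1],d[0])))
# top: cut off marker
c=load('top0.npz'); P,st,m=fit(c,160,215,212,265)
d=np.array([np.cos(np.radians(46.5)),np.sin(np.radians(46.5))]); nrm=np.array([-d[1],d[0]])
P=P[:,:2]
for y in [45.5,46,46.5,47,47.5]:
    d=np.array([np.cos(np.radians(y)),np.sin(np.radians(y))]); nrm=np.array([-d[1],d[0]])
    s=P@d; t=P@nrm; k=(s>np.median(s)-.04)&(s<np.median(s)+.06); print(y,'width',np.percentile(t[k],[1,50,99]).round(4),'len',np.percentile(s[abs(t-np.median(t))<.012],[.5,99.5]).round(4))
c2=load('wrist1.npz'); Pw,_,_=fit(c2,235,285,136,228); Pw=Pw[:,:2]
for y in [45.5,46,46.5,47,47.5]:
    d=np.array([np.cos(np.radians(y)),np.sin(np.radians(y))]); nrm=np.array([-d[1],d[0]])
    s=Pw@d; t=Pw@nrm; print(y,'w width',np.percentile(t,[1,50,99]).round(4),'len',np.percentile(s,[.5,99.5]).round(4))
im=cv2.imread('pics/top0.png')[205:270,155:220]; im2=c2['color'][115:235,225:295]
a=cv2.resize(im,(390,390),interpolation=cv2.INTER_NEAREST); b=cv2.resize(im2,(228,390),interpolation=cv2.INTER_NEAREST)
cv2.imwrite('pics/c2.png',np.hstack([a,b]))
```

```text
[   8    0   35   92 2283] ((0.37904292345046997, 0.3659436106681824), (0.1168372705578804, 0.02997552789747715), 41.74916458129883) 0.007574050287748151
yaw 41.39652835004319
45.5 width [-0.0237 -0.0131 -0.0042] len [0.5299 0.5676]
46 width [-0.0284 -0.0179 -0.0089] len [0.5297 0.5675]
46.5 width [-0.033  -0.0226 -0.0137] len [0.5295 0.5673]
47 width [-0.0377 -0.0274 -0.0184] len [0.5292 0.5671]
47.5 width [-0.0424 -0.0323 -0.0231] len [0.5289 0.5668]
45.5 w width [-0.0304 -0.0137  0.0028] len [0.4699 0.5832]
46 w width [-0.0352 -0.0183 -0.0014] len [0.4698 0.5831]
46.5 w width [-0.0401 -0.0229 -0.0057] len [0.4696 0.5829]
47 w width [-0.045  -0.0274 -0.0099] len [0.4695 0.5827]
47.5 w width [-0.0498 -0.032  -0.014 ] len [0.4693 0.5824]
```

View pics/c2.png

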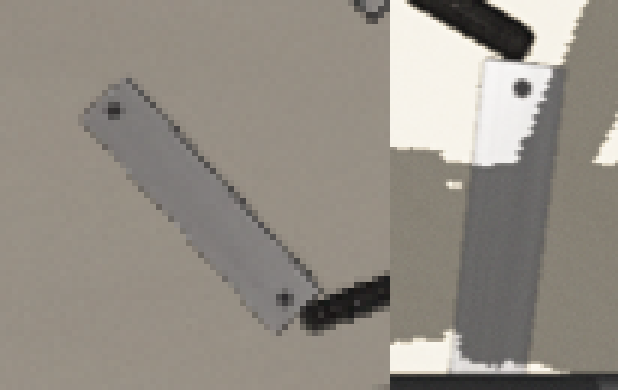

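```bash
cat >> h.py <<'E'
def ray(c,u,v,z):
    R=cv2.Rodrigues(c['rvec'])[0]; C=-R.T@c['tvec'].ravel(); d=R.T@np.array([(u-c['cx'])/c['fx'],(v-c['cy'])/c['fy'],1]); return C+d*(z-C[2])/d[2]
E
python3 - <<'E'
from h import *
c=load('top0.npz'); g=[(c,155+a/6-.5,205+b/6-.5) for a,b in [(113,110),(285,298),(128,80),(80,120),(322,290),(278,333)]]
X=np.array([ray(*q,.008)[:2] for q in g]); print(X.round(4)); d=X[0]-X[1]; print('top centre',X[:2].mean(0),X[2:].mean(0),np.degrees(np.arctan2(d[1],d[0])),np.linalg.norm(d))
w=load('wrist1.npz'); Y=np.array([ray(w,225+(a-390)/3.25-.3,115+b/3.25-.3,.008)[:2] for a,b in [(484,60),(566,66),(522,88),(456,340),(533,340)]]); print(Y.round(4))
dd=(Y[3:].mean(0)-Y[:2].mean(0)); u=dd/np.linalg.norm(dd); print('wrist yaw',np.degrees(np.arctan2(u[1],u[0])),'centre',Y[:2].mean(0)+.07*u,'edges yaw',[np.degrees(np.arctan2(*(Y[b]-Y[a])[::-1])) for a,b in [(0,3),(1,4)]], 'hole->', Y[2])
E
```

```text
[[0.4315 0.4148]
 [0.3406 0.333 ]
 [0.4456 0.4075]
 [0.4271 0.4307]
 [0.3439 0.3154]
 [0.3244 0.3365]]
top centre [0.38605121 0.37390852] [0.38526151 0.37253149] 41.98947641168021 0.1221978214256398
[[0.3444 0.3168]
 [0.3241 0.3377]
 [0.3409 0.3331]
 [0.423  0.3884]
 [0.4009 0.4081]]
wrist yaw 42.442391538363495 centre [0.38592132 0.37446016] edges yaw [np.float64(42.36400878378615), np.float64(42.522378853557655)] hole-> [0.34085033 0.33310927]
```

Run:
```python
from h import *
from rig import read_state
s=read_state()
chain(s['position'],s['tcp_rot'],[((.386,.3738,.05),down(222.2)),((.386,.3738,.003),down(222.2))],60)
```

```text
[60, -0.165, 0.014, 0.906, 0.0, -0.002, 0.071] rows>=2.2 
[60, -0.0, 0.0, 0.391, 0.0, 0.0, -0.0] rows>=0.9
```

Request:
{"method": "drive_tool", "body": {
  "steps": [
    [60, -0.165, 0.014, 0.3, 0, -0.002, 0.071],
    [60, -0.165, 0.014, 0.6, 0, -0.002, 0.071],
    [60, -0.165, 0.014, 0.906, 0, -0.002, 0.071],
    [60, -0.165, 0.014, 0.906, 0, -0.002, 0.071],
    [60, -0.165, 0.014, 0.906, 0, -0.002, 0.071]
  ]
}}

```text
time_s: 3.6
position: [0.3874, 0.3731, 0.0521]
tcp_rot: [[-0.742, -0.67, 0.002], [-0.67, 0.742, 0.002], [-0.003, -0.0, -1.0]]
force: [-0.5, 0.8, -0.1]
opening: 0.711
grasp_force: 0.0
```

Request:
{"method": "drive_tool", "body": {
  "steps": [
    [60, 0, 0, 0.2, 0, 0, 0],
    [60, 0, 0, 0.3, 0, 0, 0],
    [60, 0, 0, 0.37, 0, 0, 0],
    [60, 0, 0, 0.37, 0, 0, 0]
  ]
}}

```text
time_s: 4.0
position: [0.3866, 0.3739, 0.0073]
tcp_rot: [[-0.741, -0.671, 0.002], [-0.671, 0.741, 0.002], [-0.003, 0.0, -1.0]]
force: [0.6, 0.3, 0.2]
opening: 0.69
grasp_force: 0.0
```

Run:
```python
from h import *
from rig import read_state
s=read_state(); print(s['position'],s['force'],s['opening']*87, s['tcp_rot'])
```

```text
[0.38664452 0.37391041 0.00731119] [0.57788162 0.25486019 0.18713332] 60.0218900450904 [[-7.41027969e-01 -6.71470500e-01  2.21711176e-03]
 [-6.71467044e-01  7.41031278e-01  2.15735262e-03]
 [-3.09154780e-03  1.09941150e-04 -9.99995215e-01]]
```

Request:
{"method": "drive_tool", "body": {
  "steps": [
    [60, 0, 0, 0.035, 0, 0, 0],
    [25, 0, 0, 0.035, 0, 0, 0],
    [25, 0, 0, 0.035, 0, 0, 0],
    [25, 0, 0, 0.035, 0, 0, 0],
    [25, 0, 0, 0.035, 0, 0, 0],
    [25, 0, 0, 0.035, 0, 0, 0],
    [25, 0, 0, 0.035, 0, 0, 0]
  ]
}}

```text
time_s: 4.7
position: [0.3864, 0.3741, 0.003]
tcp_rot: [[-0.741, -0.672, 0.002], [-0.672, 0.741, 0.002], [-0.003, 0.0, -1.0]]
force: [-0.7, 0.7, 0.4]
opening: 0.34
grasp_force: 30.0
```

Request:
{"method": "drive_tool", "body": {
  "steps": [
    [25, 0, 0, -0.2, 0, 0, 0],
    [25, 0, 0, -0.6, 0, 0, 0],
    [25, 0, 0, -1, 0, 0, 0],
    [25, 0, 0, -1, 0, 0, 0]
  ]
}}

```text
time_s: 5.1
position: [0.3898, 0.3762, 0.1285]
tcp_rot: [[-0.74, -0.672, 0.013], [-0.672, 0.74, 0.009], [-0.016, -0.002, -1.0]]
force: [1.4, -0.5, -1.3]
opening: 0.335
grasp_force: 30.0
```

Run:
```python
from h import *
from rig import optics
for i,n in enumerate(['top','side']):
    c=load(n+'0.npz'); W=cloud(c)
    S,O=stage(); Q=(W-O)@S  # stage coords
    reg=(abs(Q[...,0])<.15)&(abs(Q[...,1])<.075)
    f=reg&(abs(Q[...,2]+.014)<.006)
    P=W[f]; cc=P.mean(0); nn=np.linalg.svd(P-cc)[2][2]; nn*=np.sign(nn[2]); P=P[abs((P-cc)@nn)<.003]; cc=P.mean(0); nn=np.linalg.svd(P-cc,full_matrices=False)[2][2]; nn*=np.sign(nn[2])
    q=(P-O)@S; r=cv2.minAreaRect(q[:,:2].astype(np.float32)); print(n,f.sum(),'n in stage',(nn@S).round(4),'face z',np.median(q[:,2]),'rect',r,'pct x',np.percentile(q[:,0],[.3,99.7]),'y',np.percentile(q[:,1],[.3,99.7]))
    b=reg&(abs(Q[...,2])<.004)&(abs(Q[...,0])<.038); q=Q[b]; print(' bed',b.sum(),np.median(q[:,2]),np.percentile(q[:,1],[2,50,98]))
    for nm,(x0,x1,z0,z1) in dict(handle=(-.13,-.05,.045,.056),stop=(.06,.09,.006,.012),housing=(-.125,-.06,.0155,.0205),railtop=(.09,.13,.12,.2)).items():
        b=(abs(Q[...,1])<.05)&(Q[...,0]>x0)&(Q[...,0]<x1)&(Q[...,2]>z0)&(Q[...,2]<z1); q=Q[b]
        if len(q)>5: print(' ',nm,len(q),np.percentile(q,[3,50,97],axis=0).round(4).tolist())
for n in ['side','top']:
    c=optics.capture(n); np.savez(n+'1.npz',**c);
```

```text
top 2418 n in stage [5.e-04 5.e-04 1.e+00] face z -0.013946464015766422 rect ((-0.0026503056287765503, -7.20880925655365e-05), (0.10990579426288605, 0.24751873314380646), 89.93990325927734) pct x [-0.12538779  0.12056022] y [-0.05473294  0.05455491]
 bed 190 -0.00015970865412487587 [-0.00884273  0.00057181  0.00825981]
  handle 85 [[-0.1003, -0.0242, 0.0458], [-0.0929, 0.0001, 0.0507], [-0.0871, 0.0261, 0.0547]]
  stop 48 [[0.0629, -0.0116, 0.0069], [0.0729, -0.0008, 0.0091], [0.0787, 0.0172, 0.0113]]
  housing 176 [[-0.121, -0.0229, 0.0159], [-0.0839, 0.0002, 0.0182], [-0.0689, 0.025, 0.0202]]
  railtop 194 [[0.0908, -0.0385, 0.1307], [0.0965, -0.0054, 0.1695], [0.1004, 0.0198, 0.1825]]
side 1659 n in stage [0.0022 0.0071 1.    ] face z -0.014149693681484414 rect ((0.0009234249591827393, 0.0018977709114551544), (0.11197353154420853, 0.24931763112545013), 89.56014251708984) pct x [-0.12018387  0.12425539] y [-0.05280671  0.05756938]
 bed 134 -0.00029281006789286853 [-0.00785251  0.00304701  0.01217908]
  handle 77 [[-0.095, -0.0218, 0.0456], [-0.0892, 0.0068, 0.0491], [-0.084, 0.0285, 0.0519]]
  stop 34 [[0.0614, -0.017, 0.0061], [0.0736, 0.0157, 0.0086], [0.0812, 0.0232, 0.0105]]
  housing 120 [[-0.1174, -0.0221, 0.0157], [-0.0778, 0.006, 0.0178], [-0.0643, 0.027, 0.0198]]
  railtop 473 [[0.0941, -0.0318, 0.1239], [0.0998, 0.0019, 0.1625], [0.1034, 0.0225, 0.1807]]
```

```bash
cat >> h.py <<'E'
YAW=43.15; DX=np.array([.001,.001,0])
def toolpose(xl,zl,th,dy=0,gx=0,up=.003):
    """low edge at stage (xl,zl), tip th deg; gx: grasp offset of TCP along strip (up) from centre; returns TCP pos, R"""
    S,O=stage(YAW); O=O+S@DX; t=np.radians(th)
    sx=np.array([np.cos(t),0,np.sin(t)]); sn=np.array([-np.sin(t),0,np.cos(t)])
    p=np.array([xl,dy,zl])+(.07+gx)*sx+up*sn
    return O+S@p, S@np.stack([-sx,[0,1,0],-sn],1)
def instage(p,R):
    S,O=stage(YAW); O=O+S@DX; R=np.array(R); sx=-S.T@R[:,0]; sn=-S.T@R[:,2]; th=np.degrees(np.arctan2(sx[2],sx[0])); q=S.T@(np.array(p)-O)
    low=q-.003*sn-.07*sx; return 'TCP st',q.round(4),'low',low.round(4),'tip %.2f yaw %.2f roll %.2f'%(th,np.degrees(sx[1]),np.degrees(sn[1]))
E
python3 - <<'E'
from h import *
from rig import read_state
s=read_state(); print(s['position'],instage(s['position'],s['tcp_rot']))
g=[toolpose(-.11,.12,12),toolpose(-.048,.05,12)]
print(g[0][0],g[1][0])
w=rel(s['position'],np.array(s['tcp_rot']),*g[0]); p0=np.array(s['position'])
Rm=np.array(s['tcp_rot'])@Ro.from_rotvec(w[1]*.75).as_matrix()
chain(s['position'],s['tcp_rot'],[((p0+g[0][0])/2+[0,0,.03],Rm),g[0],((g[0][0]+g[1][0])/2,g[0][1]),g[1]],25)
E
```

```text
[0.386589   0.37405041 0.12391637] ('TCP st', array([-0.0815,  0.1758,  0.0707]), 'low', array([-0.1438,  0.177 ,  0.1027]), 'tip -29.68 yaw -0.93 roll 0.03')
[0.50736108 0.24624022 0.20149163] [0.57206888 0.3068987  0.17186985]
[25, -0.018, -0.733, -0.573, -0.002, -0.242, -0.005] rows>=2.4 
[25, -0.035, -0.732, -0.066, -0.002, -0.243, -0.005] rows>=2.4 
[25, -0.192, -0.0, 0.339, -0.0, 0.0, -0.0] rows>=0.9 
[25, -0.192, 0.0, 0.339, -0.0, 0.0, -0.0] rows>=0.9
```

Request:
{"method": "drive_tool", "body": {
  "steps": [
    [25, 0, -0.25, -0.3, 0, -0.08, 0],
    [25, -0.01, -0.5, -0.5, 0, -0.16, 0],
    [25, -0.018, -0.733, -0.573, -0.002, -0.242, -0.005],
    [25, -0.018, -0.733, -0.573, -0.002, -0.242, -0.005]
  ]
}}

```text
time_s: 5.6
position: [0.4454, 0.3067, 0.1899]
tcp_rot: [[-0.691, -0.674, 0.26], [-0.63, 0.738, 0.242], [-0.355, 0.003, -0.935]]
force: [-0.1, 0.4, -1.1]
opening: 0.338
grasp_force: 30.0
```

Request:
{"method": "drive_tool", "body": {
  "steps": [
    [25, -0.01, -0.25, -0.03, 0, -0.08, 0],
    [25, -0.02, -0.5, -0.06, 0, -0.16, 0],
    [25, -0.035, -0.732, -0.066, -0.002, -0.243, -0.005],
    [25, -0.035, -0.732, -0.066, -0.002, -0.243, -0.005],
    [25, -0.035, -0.732, -0.066, -0.002, -0.243, -0.005]
  ]
}}

```text
time_s: 6.1
position: [0.5181, 0.2812, 0.252]
tcp_rot: [[-0.604, -0.656, 0.453], [-0.527, 0.755, 0.39], [-0.598, -0.003, -0.802]]
force: [-0.1, 0.5, -2.2]
opening: 0.335
grasp_force: 30.0
```

Run:
```python
from h import *
from rig import read_state,optics
c=optics.capture('wrist'); np.savez('wrist2.npz',**c); cv2.imwrite('pics/w2.png',c['color'])
s=read_state(); print(s['position'],s['joint_positions'],s['force'],instage(s['position'],s['tcp_rot']))
chain(s['position'],s['tcp_rot'],[toolpose(-.075,.085,12),toolpose(-.048,.05,12)],25)
```

```text
[0.51713081 0.28188981 0.25184756] [   7.58887587   16.9585006   113.1939632    48.3931171    26.00075212
 -163.43660499] [ 0.1386281   0.48292585 -0.77151185] ('TCP st', array([0.0103, 0.0193, 0.1653]), 'low', array([-0.0588,  0.0211,  0.1542]), 'tip 6.69 yaw -1.50 roll 1.36')
[25, 0.201, -0.154, 0.507, -0.017, -0.062, -0.017] rows>=1.4 
[25, -0.159, -0.001, 0.332, 0.0, -0.0, 0.0] rows>=0.9
```

View pics/w2.png

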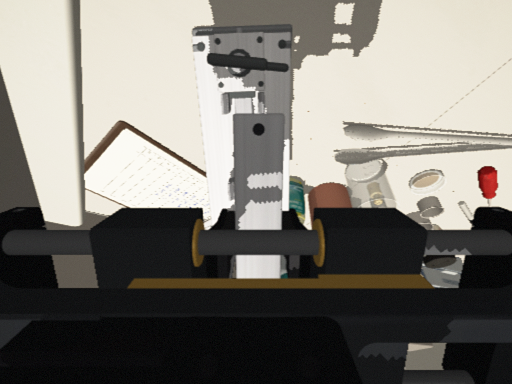

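The view shows the held strip with its end at (258,115), lined up over the channel, and the handle at (245,63). Joint 6 is at its limit of -163, so I'll turn the tool half a turn with the strip still held, since both of its ends are alike.

```bash
cat >> h.py <<'E'
FL=np.diag([-1.,-1,1])
def tp(*a,**k):
    p,R=toolpose(*a,**k); return p,R@FL
def ins(p,R): return instage(p,np.array(R)@FL)
E
python3 - <<'E'
from h import *
from rig import read_state
s=read_state(); p=np.array(s['position']);R=np.array(s['tcp_rot'])
W=cloud(load('top0.npz')); P=W[(W[...,2]>.13)&(W[...,0]>.3)&(W[...,1]<.35)]
for q in [p,[.572,.307,.17],[.605,.338,.29]]:
    d=np.linalg.norm(P[:,:2]-np.array(q)[:2],axis=1); 
    St,O=stage(); Q=(P-O)@St; far=~((abs(Q[:,1])<.06)&(abs(Q[:,0])<.14)); i=np.argsort(d+10*~far)[:3]; print(d[i],P[i].round(3).tolist())
# three 60 deg turns about tool z, keeping position, ending at tip 12
g=tp(-.06,.15,12)
w=Ro.from_matrix((R@FL).T@g[1]).as_rotvec(); print('resid',w)
Rs=[R@Ro.from_rotvec([0,0,np.radians(60*k)]).as_matrix()@Ro.from_rotvec(FL@w*0).as_matrix() for k in (1,2)]+[g[1]]
chain(p,R,[(p+(g[0]-p)*k/3,Rs[k-1]) for k in (1,2,3)]+[tp(-.055,.09,12),tp(-.048,.04,12)],25)
E
```

```text
[0.21340039 0.2135263  0.21356935] [[0.601, 0.086, 0.17], [0.603, 0.086, 0.147], [0.602, 0.086, 0.175]]
[0.22045173 0.22048619 0.22051421] [[0.638, 0.097, 0.368], [0.637, 0.096, 0.166], [0.627, 0.093, 0.261]]
[0.24134385 0.24145854 0.24147019] [[0.668, 0.105, 0.291], [0.671, 0.106, 0.373], [0.674, 0.107, 0.145]]
resid [ 0.02491415  0.09302166 -0.02509771]
[25, 0.005, -0.054, -0.005, -0.0, 0.0, 0.698] rows>=7.0 
[25, -0.045, -0.031, -0.006, -0.0, -0.0, 0.698] rows>=7.0 
[25, -0.049, 0.023, -0.005, -0.017, 0.065, 0.681] rows>=6.8 
[25, -0.063, -0.0, 0.497, -0.0, 0.0, 0.0] rows>=1.2 
[25, -0.03, 0.0, 0.42, -0.0, 0.0, 0.0] rows>=1.0
```

Request:
{"method": "drive_tool", "body": {
  "steps": [
    [25, 0, 0, 0, 0, 0, 0.1],
    [25, 0, 0, 0, 0, 0, 0.2],
    [25, 0, 0, 0, 0, 0, 0.3],
    [25, 0, 0, 0, 0, 0, 0.4],
    [25, 0, 0, 0, 0, 0, 0.5],
    [25, 0, 0, 0, 0, 0, 0.6],
    [25, 0, -0.05, 0, 0, 0, 0.698],
    [25, 0, -0.05, 0, 0, 0, 0.698]
  ]
}}

```text
time_s: 6.95
position: [0.5206, 0.2774, 0.2509]
tcp_rot: [[-0.872, 0.193, 0.451], [0.387, 0.836, 0.39], [-0.301, 0.514, -0.803]]
force: [0.9, -1.3, -0.0]
opening: 0.334
grasp_force: 30.0
```

Request:
{"method": "drive_tool", "body": {
  "steps": [
    [25, 0, 0, 0, 0, 0, 0.1],
    [25, 0, 0, 0, 0, 0, 0.2],
    [25, 0, 0, 0, 0, 0, 0.3],
    [25, 0, 0, 0, 0, 0, 0.4],
    [25, 0, 0, 0, 0, 0, 0.5],
    [25, -0.02, -0.01, 0, 0, 0, 0.6],
    [25, -0.045, -0.03, 0, 0, 0, 0.698],
    [25, -0.045, -0.03, 0, 0, 0, 0.698]
  ]
}}

```text
time_s: 7.75
position: [0.525, 0.272, 0.2514]
tcp_rot: [[-0.271, 0.85, 0.452], [0.917, 0.085, 0.39], [0.293, 0.52, -0.802]]
force: [0.4, -0.3, -0.9]
opening: 0.337
grasp_force: 30.0
```

Request:
{"method": "drive_tool", "body": {
  "steps": [
    [25, 0, 0, 0, 0, 0, 0.1],
    [25, 0, 0, 0, 0, 0, 0.2],
    [25, 0, 0, 0, 0, 0, 0.3],
    [25, 0, 0, 0, 0, 0, 0.4],
    [25, 0, 0, 0, 0, 0.03, 0.5],
    [25, -0.02, 0, 0, 0, 0.05, 0.6],
    [25, -0.049, 0.023, 0, -0.017, 0.065, 0.681],
    [25, -0.049, 0.023, 0, -0.017, 0.065, 0.681]
  ]
}}

```text
time_s: 8.55
position: [0.5284, 0.2664, 0.2507]
tcp_rot: [[0.54, 0.685, 0.488], [0.511, -0.728, 0.457], [0.669, 0.002, -0.744]]
force: [-0.9, -0.4, -1.4]
opening: 0.337
grasp_force: 30.0
```

Run:
```python
from h import *
from rig import read_state
s=read_state(); print(s['time_s'],s['opening']*87,s['joint_positions'],s['force'],ins(s['position'],s['tcp_rot']))
chain(s['position'],s['tcp_rot'],[tp(-.055,.09,12),tp(-.048,.03,12)],25)
```

```text
8.55 29.322414627489078 [  2.36815718  18.15611937 116.08557675  67.65933049  28.14913265
  -7.86162751] [-0.93103921 -0.3927999  -1.40203256] ('TCP st', array([0.0077, 0.0003, 0.1656]), 'low', array([-6.020e-02,  1.000e-04,  1.481e-01]), 'tip 11.96 yaw 0.18 roll 0.03')
[25, -0.058, 0.002, 0.483, 0.0, 0.0, 0.002] rows>=1.2 
[25, -0.047, -0.0, 0.501, 0.0, 0.0, 0.0] rows>=1.2
```

Request:
{"method": "drive_tool", "body": {
  "steps": [
    [25, -0.058, 0, 0.25, 0, 0, 0],
    [25, -0.058, 0, 0.48, 0, 0, 0],
    [25, -0.058, 0, 0.48, 0, 0, 0]
  ]
}}

```text
time_s: 8.85
position: [0.5541, 0.2904, 0.2022]
tcp_rot: [[0.539, 0.687, 0.487], [0.513, -0.726, 0.458], [0.668, 0.003, -0.744]]
force: [0.1, -0.1, -1.1]
opening: 0.339
grasp_force: 30.0
```

Request:
{"method": "drive_tool", "body": {
  "steps": [
    [25, -0.047, 0, 0.25, 0, 0, 0],
    [25, -0.047, 0, 0.45, 0, 0, 0],
    [25, -0.047, 0, 0.45, 0, 0, 0],
    [25, -0.047, 0, 0.45, 0, 0, 0]
  ]
}}

```text
time_s: 9.25
position: [0.5772, 0.3114, 0.1613]
tcp_rot: [[0.539, 0.685, 0.49], [0.51, -0.728, 0.458], [0.67, 0.003, -0.742]]
force: [-0.7, -0.4, -0.9]
opening: 0.336
grasp_force: 30.0
```

Run:
```python
from h import *
from rig import read_state,optics
w=optics.capture('wrist'); c=optics.capture('side'); np.savez('wrist3.npz',**w); np.savez('side3.npz',**c)
s=read_state(); print(s['time_s'],s['force'],ins(s['position'],s['tcp_rot']))
a=w['color'][:, 100:420]; b=cv2.resize(c['color'][120:300,150:350],(480,432),interpolation=cv2.INTER_CUBIC)
o=np.zeros((432,800,3),np.uint8); o[:384,:320]=a; o[:,320:]=b; cv2.imwrite('pics/p3.png',o)
```

```text
9.35 [-0.36867729  0.02320535 -0.42097193] ('TCP st', array([ 0.0208, -0.0007,  0.0558]), 'low', array([-0.047 , -0.0009,  0.0381]), 'tip 12.17 yaw 0.13 roll 0.13')
```

View pics/p3.png

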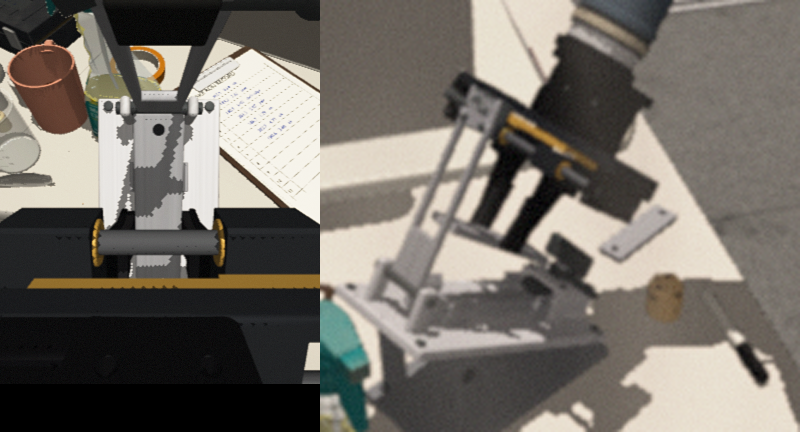

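The wrist view has the strip centred between the face edges, with strip and face both centred at about x=159 in the crop. The side view has the strip's low end just above the housing mouth. Next I measure the relative offset from the wrist depth.

Run:
```python
from h import *
from rig import read_state
c=load('wrist3.npz'); W=cloud(c); S,O=stage(YAW); O=O+S@DX; Q=(W-O)@S
for x0,x1 in [(.07,.08),(.08,.09),(.09,.1),(.1,.11)]:
    f=(Q[...,0]>x0)&(Q[...,0]<x1)&(abs(Q[...,2]+.014)<.006)&(abs(Q[...,1])<.075); q=Q[f]; print('face',x0,f.sum(),np.percentile(q[:,1],[.5,99.5]).round(4),np.median(q[:,2]))
f=(Q[...,0]>.1)&(Q[...,0]<.15)&(abs(Q[...,2]+.014)<.006)&(abs(Q[...,1])<.06); print('upper edge x',np.percentile(Q[f][:,0],[98,99.5]))
f=(abs(Q[...,0]-.076)<.012)&(abs(Q[...,2]-.009)<.003)&(abs(Q[...,1])<.03);q=Q[f]; print('stop',f.sum(),np.percentile(q,[2,50,98],axis=0).round(4).tolist())
# strip: points above, x 0.04..0.09, z .055...
s=read_state(); R=np.array(s['tcp_rot'])
T=(W-np.array(s['position']))@R   # tool coords
f=(abs(T[...,1])<.025)&(T[...,0]>.03)&(T[...,0]<.09)&(abs(T[...,2]+.005)<.006); q=T[f]; q2=Q[f]
print('strip in tool',f.sum(),np.percentile(q,[.5,50,99.5],axis=0).round(4).tolist()); 
for a,b in [(.03,.045),(.045,.06),(.06,.08)]:
    k=(q[:,0]>a)&(q[:,0]<b); print(a,np.percentile(q2[k][:,1],[1,99]).round(4),np.percentile(q[k][:,1],[1,99]).round(4), np.median(q[k][:,2]))
```

```text
face 0.07 798 [-0.056   0.0525] -0.01316298930284696
face 0.08 777 [-0.0559  0.0525] -0.013153199981901917
face 0.09 729 [-0.0557  0.0524] -0.013169410070629434
face 0.1 493 [-0.0556  0.0523] -0.013145311715922032
upper edge x [0.12013688 0.12054768]Traceback (most recent call last):
  File "<stdin>", line 7, in <module>
    return _quantile_unchecked(
        a, q, axis, out, overwrite_input, method, keepdims, weights)
    return _ureduce(a,
                    func=_quantile_ureduce_func,
    ...<5 lines>...
                    overwrite_input=overwrite_input,
                    method=method)
    r = func(a, **kwargs)
    result = _quantile(arr,
                       quantiles=q,
    ...<2 lines>...
                       out=out,
                       weights=wgt)
    slices_having_nans = np.isnan(arr[-1, ...])
                                  ~~~^^^^^^^^^
IndexError: index -1 is out of bounds for axis 0 with size 0
```

Run:
```python
from h import *
from rig import read_state
c=load('wrist3.npz'); W=cloud(c); S,O=stage(YAW); O=O+S@DX; Q=(W-O)@S
s=read_state(); R=np.array(s['tcp_rot']); T=(W-np.array(s['position']))@R
for u,v in [(258,140),(258,160),(258,190),(245,150),(270,150)]: print((u,v),'tool',T[v,u].round(4),'st',Q[v,u].round(4))
f=np.zeros(T.shape[:2],bool); f[112:205,225:292]=1
f&=(abs(T[...,2]+.005)<.012)&(abs(T[...,1])<.03); q=T[f];q2=Q[f]; print(f.sum(),np.percentile(q,[.5,50,99.5],axis=0).round(4).tolist())
for a in np.arange(.03,.08,.01):
    k=(q[:,0]>a)&(q[:,0]<a+.01); 
    if k.sum()>20: print(a,'tool y',np.percentile(q[k][:,1],[1,99]).round(4),'st y',np.percentile(q2[k][:,1],[1,99]).round(4),'st',np.median(q2[k],0).round(4))
f=(Q[...,0]>.06)&(Q[...,0]<.095)&(Q[...,2]>.005)&(Q[...,2]<.014)&(abs(Q[...,1])<.03);q=Q[f]; print('stop',f.sum(),np.percentile(q,[2,50,98],axis=0).round(4).tolist() if f.sum() else '')
```

```text
(258, 140) tool [ 0.0539  0.0009 -0.0047] st [ 0.0725 -0.0015  0.0718]
(258, 160) tool [ 0.0422  0.0009 -0.0049] st [ 0.061  -0.0015  0.0695]
(258, 190) tool [ 0.0232  0.0009 -0.0028] st [ 0.0428 -0.0016  0.0635]
(245, 150) tool [ 0.048  -0.0068 -0.0044] st [0.0668 0.0062 0.0702]
(270, 150) tool [ 0.048   0.008  -0.0041] st [ 0.0669 -0.0086  0.07  ]
4523 [[0.0145, -0.0141, -0.006], [0.0433, 0.0009, -0.0042], [0.0686, 0.0155, -0.0025]]
0.03 tool y [-0.0142  0.0154] st y [-0.0161  0.0136] st [ 0.054  -0.0015  0.0673]
0.04 tool y [-0.0139  0.0151] st y [-0.0157  0.0133] st [ 0.064  -0.0009  0.0695]
0.05 tool y [-0.0137  0.0155] st y [-0.0161  0.0132] st [ 0.0737 -0.0015  0.0716]
0.060000000000000005 tool y [-0.0141  0.0152] st y [-0.0158  0.0135] st [ 0.0829 -0.0014  0.0736]
stop 31 [[0.06, -0.0253, 0.0105], [0.061, -0.022, 0.0117], [0.0626, 0.0219, 0.0125]]
```

```bash
sed -i 's/^YAW=.*/YAW=43.2; DX=np.array([.0005,0,0])/' h.py
python3 - <<'E'
from h import *
from rig import read_state
s=read_state(); print(ins(s['position'],s['tcp_rot']))
chain(s['position'],s['tcp_rot'],[tp(-.050,.006,12),tp(-.050,.001,12),tp(-.060,.001,12),tp(-.078,.0005,12)],25)
E
```

```text
('TCP st', array([0.0213, 0.0003, 0.0558]), 'low', array([-0.0465,  0.0002,  0.0381]), 'tip 12.17 yaw 0.09 roll 0.17')
[25, -0.085, 0.002, 0.257, 0.002, -0.002, 0.001] rows>=0.7 
[25, -0.009, -0.0, 0.041, -0.0, 0.0, 0.0] rows>=0.1 
[25, -0.081, -0.0, -0.017, -0.0, 0.0, 0.0] rows>=0.2 
[25, -0.148, -0.0, -0.027, -0.0, 0.0, 0.0] rows>=0.4
```

Request:
{"method": "drive_tool", "body": {
  "steps": [
    [25, -0.04, 0.002, 0.13, 0, 0, 0],
    [25, -0.085, 0.002, 0.257, 0.002, -0.002, 0.001],
    [25, -0.085, 0.002, 0.257, 0.002, -0.002, 0.001],
    [25, -0.085, 0.002, 0.257, 0.002, -0.002, 0.001]
  ]
}}

```text
time_s: 9.75
position: [0.5874, 0.3195, 0.1323]
tcp_rot: [[0.543, 0.684, 0.488], [0.508, -0.73, 0.458], [0.669, -0.001, -0.743]]
force: [0.3, 0.2, -1.0]
opening: 0.343
grasp_force: 30.0
```

Request:
{"method": "drive_tool", "body": {
  "steps": [
    [25, -0.003, 0, 0.015, 0, 0, 0],
    [25, -0.006, 0, 0.028, 0, 0, 0],
    [25, -0.009, 0, 0.041, 0, 0, 0],
    [25, -0.009, 0, 0.041, 0, 0, 0]
  ]
}}

```text
time_s: 10.15
position: [0.5897, 0.3215, 0.1274]
tcp_rot: [[0.543, 0.684, 0.488], [0.507, -0.73, 0.458], [0.669, -0.001, -0.743]]
force: [-0.6, -0.1, 1.1]
opening: 0.339
grasp_force: 30.0
```

```bash
cat > st.py <<'E'
from h import *
from rig import read_state
s=read_state(); S,O=stage(YAW); print(round(s['time_s'],2),'F stage',(S.T@np.array(s['force'])).round(2),'open',round(s['opening']*87,1),*ins(s['position'],s['tcp_rot']))
E
python3 st.py
```

```text
10.15 F stage [0.13 0.29 1.21] open 29.5 TCP st [ 0.0179 -0.0004  0.0176] low [-0.0499 -0.0003  0.0001] tip 12.00 yaw -0.10 roll 0.00
```

Request:
{"method": "drive_tool", "body": {
  "steps": [
    [25, -0.03, 0, -0.006, 0, 0, 0],
    [25, -0.06, 0, -0.012, 0, 0, 0],
    [25, -0.09, 0, -0.018, 0, 0, 0],
    [25, -0.12, 0, -0.024, 0, 0, 0],
    [25, -0.12, 0, -0.024, 0, 0, 0]
  ]
}}

```text
time_s: 10.65
position: [0.5807, 0.3131, 0.1201]
tcp_rot: [[0.543, 0.684, 0.488], [0.507, -0.73, 0.459], [0.67, -0.002, -0.742]]
force: [1.6, 2.6, 3.0]
opening: 0.334
grasp_force: 30.0
```

```bash
python3 st.py
```

```text
10.65 F stage [4.09 0.83 1.15] open 29.1 TCP st [ 0.0036 -0.0004  0.0174] low [-0.0642 -0.0002 -0.0002] tip 12.07 yaw -0.13 roll -0.02
```

Request:
{"method": "drive_tool", "body": {
  "steps": [
    [25, -0.03, 0, -0.007, 0, 0, 0],
    [25, -0.06, 0, -0.014, 0, 0, 0],
    [25, -0.085, 0, -0.019, 0, 0, 0],
    [25, -0.105, 0, -0.023, 0, 0, 0],
    [25, -0.105, 0, -0.023, 0, 0, 0]
  ]
}}

```text
time_s: 11.15
position: [0.5729, 0.3057, 0.1141]
tcp_rot: [[0.542, 0.684, 0.489], [0.506, -0.73, 0.46], [0.671, -0.002, -0.741]]
force: [3.2, 3.5, 4.3]
opening: 0.339
grasp_force: 30.0
```

```bash
python3 st.py
```

```text
11.15 F stage [6.29 0.37 1.34] open 29.5 TCP st [-0.0087 -0.0004  0.0175] low [-0.0765 -0.0003 -0.0001] tip 12.15 yaw -0.11 roll -0.03
```

Request:
{"method": "drive_tool", "body": {
  "steps": [
    [25, -0.02, 0, -0.004, 0, 0, 0],
    [25, -0.02, 0, -0.004, 0, 0, 0],
    [25, -0.02, 0, -0.004, 0, 0, 0]
  ]
}}

```text
time_s: 11.45
position: [0.5717, 0.3046, 0.1132]
tcp_rot: [[0.541, 0.684, 0.489], [0.506, -0.729, 0.46], [0.672, -0.001, -0.741]]
force: [3.3, 4.7, 6.5]
opening: 0.341
grasp_force: 30.0
```

```bash
python3 st.py
python3 - <<'E'
from h import *
from rig import read_state,optics
c=optics.capture('wrist'); np.savez('wrist4.npz',**c); s=read_state(); S,O=stage(YAW); O=O+S@DX
W=cloud(c);Q=(W-O)@S; R=np.array(s['tcp_rot']); T=(W-np.array(s['position']))@R
f=np.zeros(T.shape[:2],bool); f[95:205,225:292]=1
f&=(abs(T[...,2]+.005)<.005)&(abs(T[...,1])<.03); q=T[f]; print('strip end in tool x',np.percentile(q[:,0],[98,99.5,99.9]).round(4),np.median(Q[f][:,1]),'end st x',np.percentile(Q[f][:,0],[99,99.9]))
f=(Q[...,0]>.055)&(Q[...,0]<.1)&(abs(Q[...,2]-.010)<.003)&(abs(Q[...,1])<.017);q=Q[f]; print('stop',f.sum(),np.percentile(q,[2,50,98],axis=0).round(4).tolist() if f.sum() else '')
f=(Q[...,0]>.1)&(Q[...,0]<.15)&(abs(Q[...,2]+.014)<.006)&(abs(Q[...,1])<.06); print('upper edge x',np.percentile(Q[f][:,0],[98,99.5]),np.percentile(Q[f][:,1],[1,99]))
cv2.imwrite('pics/w4.png',cv2.resize(c['color'][60:230,170:350],(720,680))[:600])
g=[tp(-.078,0,t) for t in (9,6,3,0)]
chain(s['position'],s['tcp_rot'],g,25)
E
```

```text
11.45 F stage [8.16 1.15 2.84] open 29.7 TCP st [-0.0106 -0.0004  0.0176] low [-0.0784 -0.0003 -0.0001] tip 12.21 yaw -0.08 roll -0.04
strip end in tool x [0.0685 0.069  0.0691] -0.0018604091777034667 end st x [0.05589451 0.05626583]
stop 957 [[0.0672, -0.0161, 0.0076], [0.0726, 0.0001, 0.0097], [0.0787, 0.0163, 0.011]]
upper edge x [0.11919502 0.12027753] [-0.05460689  0.05301666]
[25, 0.004, -0.003, 0.032, -0.0, -0.037, -0.001] rows>=0.4 
[25, 0.001, -0.0, 0.031, -0.0, -0.035, 0.0] rows>=0.4 
[25, -0.0, -0.0, 0.03, -0.0, -0.035, 0.0] rows>=0.4 
[25, 0.001, -0.0, 0.031, -0.0, -0.035, 0.0] rows>=0.4
```

View pics/w4.png

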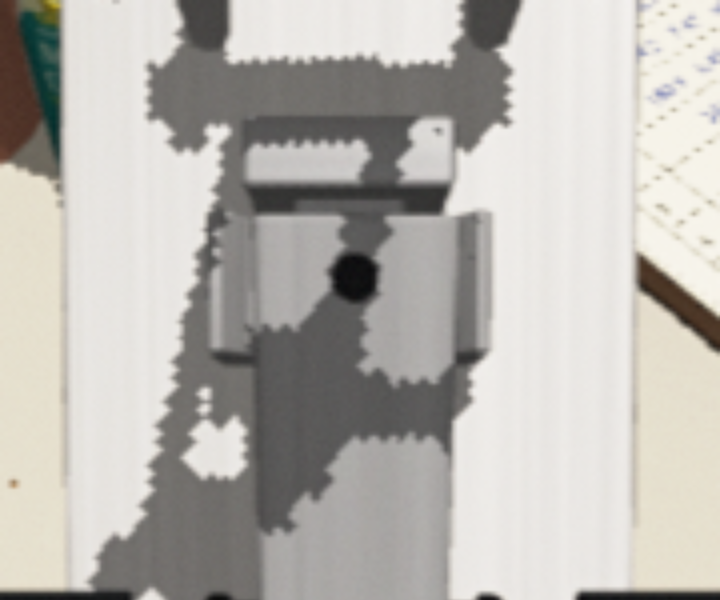

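The strip's end, at image row 212, lies between the cheeks with about a 6 mm gap to the stop. Now I lay it down, pivoting about its low edge.

Request:
{"method": "drive_tool", "body": {
  "steps": [
    [25, 0.002, -0.002, 0.016, 0, -0.018, 0],
    [25, 0.004, -0.003, 0.032, 0, -0.037, 0],
    [25, 0.006, -0.003, 0.047, 0, -0.054, 0],
    [25, 0.008, -0.003, 0.063, 0, -0.072, 0],
    [25, 0.008, -0.003, 0.063, 0, -0.072, 0]
  ]
}}

```text
time_s: 12.0
position: [0.5754, 0.3082, 0.1074]
tcp_rot: [[0.591, 0.684, 0.427], [0.555, -0.729, 0.4], [0.586, 0.0, -0.811]]
force: [4.0, 3.4, 4.5]
opening: 0.34
grasp_force: 30.0
```

```bash
python3 st.py
python3 - <<'E'
from h import *
from rig import read_state
s=read_state(); chain(s['position'],s['tcp_rot'],[tp(-.078,0,3),tp(-.078,0,0)],25)
E
```

```text
12.0 F stage [ 6.79 -0.21  1.26] open 29.5 TCP st [-0.009  -0.0003  0.01  ] low [-0.0783 -0.0002 -0.0001] tip 5.84 yaw -0.01 roll 0.04
[25, 0.003, -0.002, 0.028, 0.0, -0.033, -0.0] rows>=0.3 
[25, 0.001, -0.0, 0.031, 0.0, -0.035, -0.0] rows>=0.3
```

Request:
{"method": "drive_tool", "body": {
  "steps": [
    [25, 0.001, -0.001, 0.014, 0, -0.016, 0],
    [25, 0.003, -0.002, 0.028, 0, -0.033, 0],
    [25, 0.003, -0.002, 0.043, 0, -0.05, 0],
    [25, 0.003, -0.002, 0.055, 0, -0.065, 0],
    [25, 0.003, -0.002, 0.055, 0, -0.065, 0]
  ]
}}

```text
time_s: 12.5
position: [0.5777, 0.3104, 0.1023]
tcp_rot: [[0.63, 0.683, 0.368], [0.591, -0.73, 0.343], [0.504, 0.001, -0.864]]
force: [0.8, 1.9, 7.0]
opening: 0.336
grasp_force: 30.0
```

```bash
python3 st.py
```

```text
12.5 F stage [5.18 0.85 5.08] open 29.2 TCP st [-0.0088 -0.0003  0.004 ] low [-0.0788 -0.0002  0.0007] tip 0.24 yaw -0.05 roll 0.11
```

Request:
{"method": "drive_tool", "body": {
  "steps": [
    [25, 0.015, 0, -0.003, 0, -0.003, 0],
    [25, 0.03, 0, -0.003, 0, -0.003, 0],
    [25, 0.042, 0, -0.003, 0, -0.003, 0],
    [25, 0.042, 0, -0.003, 0, -0.003, 0]
  ]
}}

```text
time_s: 12.9
position: [0.5801, 0.3129, 0.1043]
tcp_rot: [[0.633, 0.683, 0.364], [0.592, -0.73, 0.34], [0.498, -0.0, -0.867]]
force: [-1.3, -1.4, 5.1]
opening: 0.338
grasp_force: 30.0
```

```bash
python3 st.py
```

```text
12.9 F stage [ 0.94 -0.14  5.32] open 29.4 TCP st [-0.0049 -0.0001  0.004 ] low [-0.0749  0.      0.0011] tip -0.12 yaw -0.10 roll 0.04
```

Request:
{"method": "drive_tool", "body": {
  "steps": [
    [36, 0, 0, 0, 0, 0, 0],
    [46, 0, 0, 0, 0, 0, 0],
    [46, 0, 0, 0, 0, 0, 0],
    [46, 0, 0, 0, 0, 0, 0],
    [46, 0, 0, 0, 0, 0, 0]
  ]
}}

```text
time_s: 13.4
position: [0.58, 0.3137, 0.1041]
tcp_rot: [[0.633, 0.684, 0.362], [0.592, -0.73, 0.342], [0.498, -0.002, -0.867]]
force: [0.0, 0.5, -0.8]
opening: 0.525
grasp_force: 0.0
```

```bash
python3 st.py
python3 - <<'E'
from h import *
from rig import read_state,optics
c=optics.capture('wrist'); np.savez('wrist5.npz',**c); s=read_state(); S,O=stage(YAW); O=O+S@DX
W=cloud(c);Q=(W-O)@S
f=np.zeros(Q.shape[:2],bool); f[60:230,225:292]=1
k=f&(abs(Q[...,2]-.008)<.003)&(abs(Q[...,1])<.017)&(Q[...,0]<.1); q=Q[k]; 
for x in np.arange(.02,.09,.004):
    m=abs(q[:,0]-x)<.002
    if m.sum()>5: print(round(x,3),m.sum(),'z',np.median(q[m][:,2]).round(4),'y',np.percentile(q[m][:,1],[1,99]).round(4))
cv2.imwrite('pics/w5.png',cv2.resize(c['color'][60:230,170:350],(720,680))[:600])
E
```

```text
13.4 F stage [-0.08  0.35 -0.85] open 45.7 TCP st [-0.0045  0.0006  0.0036] low [-0.0745  0.0007  0.0008] tip -0.13 yaw -0.11 roll -0.06
0.02 300 z 0.0089 y [-0.0156  0.0133]
0.024 305 z 0.0088 y [-0.0154  0.0138]
0.028 328 z 0.0089 y [-0.0155  0.0136]
0.032 325 z 0.0088 y [-0.016   0.0136]
0.036 325 z 0.0088 y [-0.0158  0.0134]
0.04 351 z 0.0088 y [-0.0158  0.0165]
0.044 350 z 0.0087 y [-0.0156  0.0167]
0.048 358 z 0.0088 y [-0.0155  0.0169]
0.052 359 z 0.0088 y [-0.0155  0.0167]
0.056 392 z 0.0089 y [-0.0155  0.0167]
0.06 377 z 0.0088 y [-0.0159  0.0166]
0.064 364 z 0.0089 y [-0.0159  0.0134]
0.068 395 z 0.0094 y [-0.0166  0.0161]
0.072 451 z 0.0098 y [-0.0165  0.0164]
0.076 446 z 0.0098 y [-0.0166  0.0168]
0.08 127 z 0.0091 y [-0.0164  0.0159]
```

View pics/w5.png

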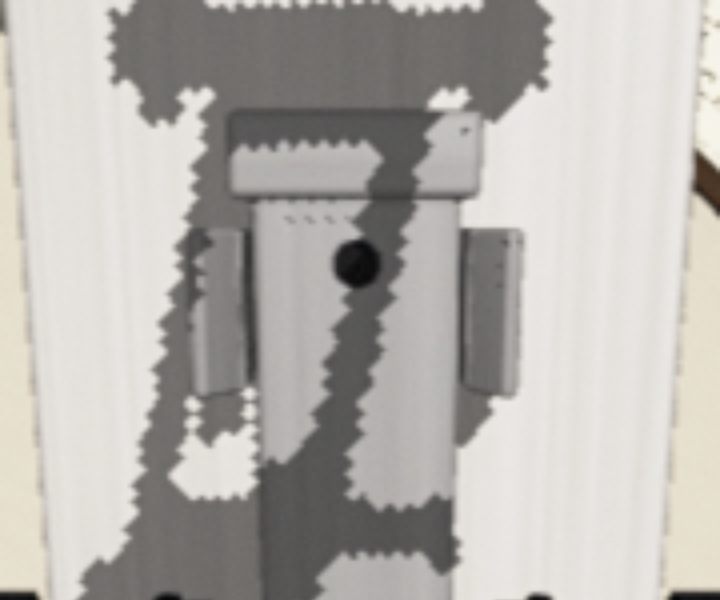

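The picture shows the strip butted flat against the stop at row 195 and centred between the cheeks, so it is seated. The fingers are already open. Next I retract, go over the rail and push it shut from behind.

```bash
sed -i 's/^YAW=.*/YAW=43.2; DX=np.array([-.002,0,.0006])/' h.py
cat >> h.py <<'E'
def sp(x,y,z,rz=0):
    S,O=stage(YAW); O=O+S@DX; R=np.stack([S[:,0],-S[:,1],-S[:,2]],1)@Ro.from_euler('z',rz,degrees=True).as_matrix(); return O+S@np.array([x,y,z])/1000,R
def corner(phi,r=152,under=0):
    return (108-r*np.cos(phi)+3.5*np.sin(phi)+9.5, 0, 15.5+r*np.sin(phi)+3.5*np.cos(phi)-under)
E
python3 st.py
python3 - <<'E'
from h import *
from rig import read_state
s=read_state()
chain(s['position'],s['tcp_rot'],[sp(-10,0,60),sp(-20,0,165),sp(-5,0,225),sp(70,0,225),sp(140,0,225),sp(140,0,160)],46)
E
```

```text
13.45 F stage [-0.11 -0.9  -0.07] open 45.6 TCP st [-0.0018  0.0005  0.0031] low [-0.0718  0.0007  0.0002] tip -0.11 yaw -0.11 roll -0.05
[46, -0.069, 0.004, -0.474, -0.001, 0.001, -0.001] rows>=1.2 
[46, -0.084, 0.001, -0.875, 0.0, 0.0, -0.0] rows>=2.1 
[46, 0.125, 0.0, -0.5, 0.0, 0.0, -0.0] rows>=1.2 
[46, 0.625, -0.0, -0.0, 0.0, 0.0, -0.0] rows>=1.5 
[46, 0.583, -0.0, -0.001, 0.0, 0.0, -0.0] rows>=1.4 
[46, 0.0, -0.001, 0.542, 0.0, 0.0, -0.0] rows>=1.3
```

Request:
{"method": "drive_tool", "body": {
  "steps": [
    [46, 0, 0, -0.08, 0, 0, 0],
    [46, 0, 0, -0.2, 0, 0, 0],
    [46, -0.07, 0.004, -0.474, 0, 0, 0],
    [46, -0.07, 0.004, -0.474, 0, 0, 0]
  ]
}}

```text
time_s: 13.85
position: [0.5538, 0.2882, 0.1522]
tcp_rot: [[0.632, 0.683, 0.365], [0.592, -0.73, 0.342], [0.5, -0.0, -0.866]]
force: [0.6, 0.1, 0.0]
opening: 0.525
grasp_force: 0.0
```

Request:
{"method": "drive_tool", "body": {
  "steps": [
    [20, -0.08, 0, -0.4, 0, 0, 0],
    [0, -0.08, 0, -0.8, 0, 0, 0],
    [0, -0.08, 0, -0.92, 0, 0, 0],
    [0, -0.08, 0, -0.92, 0, 0, 0]
  ]
}}

```text
time_s: 14.25
position: [0.5093, 0.2452, 0.2431]
tcp_rot: [[0.631, 0.683, 0.368], [0.591, -0.731, 0.342], [0.502, 0.002, -0.865]]
force: [0.5, 0.8, 0.9]
opening: 0.244
grasp_force: 0.0
```

Request:
{"method": "drive_tool", "body": {
  "steps": [
    [0, 0.06, 0, -0.3, 0, 0, 0],
    [0, 0.13, 0, -0.52, 0, 0, 0],
    [0, 0.13, 0, -0.52, 0, 0, 0],
    [0, 0.13, 0, -0.52, 0, 0, 0]
  ]
}}

```text
time_s: 14.65
position: [0.4958, 0.2338, 0.3019]
tcp_rot: [[0.633, 0.684, 0.363], [0.592, -0.73, 0.342], [0.499, -0.002, -0.867]]
force: [-0.5, -0.4, -0.7]
opening: 0.009
grasp_force: 0.0
```

```bash
python3 st.py
python3 - <<'E'
from h import *
from rig import read_state,optics
s=read_state(); S,O=stage(YAW); O=O+S@DX
c=optics.capture('side'); np.savez('side5.npz',**c); d=optics.capture('top'); np.savez('top5.npz',**d)
for c in (c,d):
    Q=(cloud(c)-O)@S; f=(abs(Q[...,1])<.05)&(Q[...,0]>.08)&(Q[...,0]<.13)&(Q[...,2]>.05)&(Q[...,2]<.19); q=Q[f]
    for z in (.06,.09,.12,.15,.17,.18): 
        m=abs(q[:,2]-z)<.007
        if m.sum()>3: print(z,m.sum(),np.percentile(q[m],[5,50,95],axis=0)[:,:2].round(4).tolist())
chain(s['position'],s['tcp_rot'],[sp(70,0,225),sp(140,0,225),sp(140,0,160)],0)
E
```

```text
14.65 F stage [-0.91  0.1  -0.32] open 0.8 TCP st [-3.600e-03 -1.000e-04  2.323e-01] low [-0.0736 -0.      0.2294] tip -0.09 yaw -0.09 roll -0.05
0.06 96 [[0.1035, -0.014], [0.1085, 0.003], [0.1111, 0.0185]]
0.09 61 [[0.1017, -0.014], [0.1057, 0.0107], [0.109, 0.019]]
0.12 67 [[0.0992, -0.0147], [0.1034, -0.0085], [0.1061, 0.018]]
0.15 79 [[0.0975, -0.0134], [0.1023, 0.0035], [0.1052, 0.0178]]
0.17 180 [[0.0957, -0.0326], [0.101, 0.0014], [0.1037, 0.0233]]
0.18 89 [[0.0948, -0.013], [0.0999, 0.0068], [0.1025, 0.0239]]
0.06 40 [[0.1015, -0.0109], [0.1057, 0.0002], [0.1076, 0.0145]]
0.09 7 [[0.1044, -0.0154], [0.1048, -0.0122], [0.1052, 0.0151]]
0.12 10 [[0.1019, -0.0159], [0.1026, -0.0001], [0.1035, 0.0159]]
0.15 16 [[0.0998, -0.0162], [0.1007, -0.0009], [0.102, 0.0159]]
0.17 101 [[0.0875, -0.0386], [0.0976, -0.013], [0.1002, 0.0155]]
0.18 102 [[0.0864, -0.0129], [0.0947, 0.0019], [0.099, 0.0196]]
[0, 0.614, -0.002, 0.06, -0.001, 0.001, -0.001] rows>=1.5 
[0, 0.583, -0.0, -0.0, 0.0, 0.0, -0.0] rows>=1.4 
[0, 0.0, -0.0, 0.541, 0.0, 0.0, -0.0] rows>=1.3
```

Request:
{"method": "drive_tool", "body": {
  "steps": [
    [0, 0.3, 0, 0.02, 0, 0, 0],
    [0, 0.61, 0, 0.04, 0, 0, 0],
    [0, 0.95, 0, 0.04, 0, 0, 0],
    [0, 0.95, 0, 0.04, 0, 0, 0]
  ]
}}

```text
time_s: 15.15
position: [0.5741, 0.3054, 0.3571]
tcp_rot: [[0.629, 0.685, 0.368], [0.592, -0.729, 0.344], [0.504, 0.001, -0.864]]
force: [-0.4, -0.1, 0.4]
opening: 0.006
grasp_force: 0.0
```

Request:
{"method": "drive_tool", "body": {
  "steps": [
    [0, 0.25, 0, 0, 0, 0, 0],
    [0, 0.25, 0, 0.15, 0, 0, 0],
    [0, 0.25, 0, 0.35, 0, 0, 0],
    [0, 0.25, 0, 0.56, 0, 0, 0],
    [0, 0.25, 0, 0.56, 0, 0, 0]
  ]
}}

```text
time_s: 15.65
position: [0.6104, 0.343, 0.305]
tcp_rot: [[0.638, 0.684, 0.353], [0.594, -0.729, 0.34], [0.49, -0.007, -0.872]]
force: [0.2, -1.0, -0.9]
opening: 0.003
grasp_force: 0.0
```

```bash
python3 st.py
python3 - <<'E'
from h import *
from rig import read_state
s=read_state(); p=np.array(s['position']);R=np.array(s['tcp_rot'])
for ph in [1.5,1.4,1.3,1.2,1.1,1.0,.9,.8,.7]:
    d,w=rel(p,R,*sp(*corner(ph,under=5))); print(ph,corner(ph,under=5),d.round(3),w.round(3))
E
```

```text
15.65 F stage [-0.94 -0.83 -0.49] open 0.3 TCP st [0.135  0.0011 0.1558] low [0.065  0.0014 0.1536] tip -0.68 yaw -0.21 roll -0.34
1.5 (np.float64(110.23917779962335), 0, np.float64(162.36681816965324)) [-0.207  0.01  -0.052] [-0.004  0.008 -0.002]
1.4 (np.float64(95.11406833412298), 0, np.float64(160.88324395839678)) [-0.333  0.01  -0.038] [-0.004  0.008 -0.002]
1.3 (np.float64(80.2126316980229), 0, np.float64(157.8970900835994)) [-0.457  0.011 -0.012] [-0.004  0.008 -0.002]
1.2 (np.float64(65.6837581204309), 0, np.float64(153.43819320768674)) [-0.577  0.011  0.027] [-0.004  0.008 -0.002]
1.1 (np.float64(51.67261530352727), 0, np.float64(147.5511051543277)) [-0.694  0.012  0.077] [-0.004  0.008 -0.002]
1.0 (np.float64(38.3191979548704), 0, np.float64(140.29464776133878)) [-0.804  0.013  0.139] [-0.004  0.008 -0.002]
0.9 (np.float64(25.756929006555207), 0, np.float64(131.74132515232478)) [-0.908  0.014  0.211] [-0.004  0.008 -0.002]
0.8 (np.float64(14.11132649737919), 0, np.float64(121.97659929944254)) [-1.004  0.015  0.294] [-0.004  0.008 -0.002]
0.7 (np.float64(3.4987494380896607), 0, np.float64(111.09803611562474)) [-1.091  0.015  0.386] [-0.004  0.008 -0.002]
```

Request:
{"method": "drive_tool", "body": {
  "steps": [
    [0, -0.12, 0.01, -0.04, 0, 0.008, 0],
    [0, -0.21, 0.01, -0.05, 0, 0.008, 0],
    [0, -0.33, 0.01, -0.038, 0, 0.008, 0],
    [0, -0.457, 0.01, -0.012, 0, 0.008, 0],
    [0, -0.577, 0.01, 0.027, 0, 0.008, 0],
    [0, -0.694, 0.01, 0.077, 0, 0.008, 0],
    [0, -0.804, 0.013, 0.139, 0, 0.008, 0],
    [0, -0.908, 0.014, 0.211, 0, 0.008, 0]
  ]
}}

```text
time_s: 16.45
position: [0.5536, 0.2855, 0.2356]
tcp_rot: [[0.629, 0.683, 0.371], [0.588, -0.73, 0.349], [0.509, -0.001, -0.861]]
force: [-0.1, 0.7, 0.0]
opening: 0.006
grasp_force: 0.0
```

```bash
python3 st.py
python3 - <<'E'
from h import *
from rig import read_state,optics
c=optics.capture('side'); S,O=stage(YAW); O=O+S@DX; Q=(cloud(c)-O)@S
f=(abs(Q[...,1])<.03)&(Q[...,0]>.06)&(Q[...,0]<.13)&(Q[...,2]>.02)&(Q[...,2]<.19); q=Q[f]
for x in (.06,.07,.08,.09,.1): 
    m=abs(q[:,0]-x)<.004
    if m.sum()>3: print(x,m.sum(),np.percentile(q[m][:,2],[5,50,95]).round(4))
cv2.imwrite('pics/s6.png',cv2.resize(c['color'][100:300,150:350],(600,600)))
s=read_state(); p=np.array(s['position']);R=np.array(s['tcp_rot'])
for ph in [.9,.8,.7,.6,.5,.4,.3,.2,.1,.05,0]:
    d,w=rel(p,R,*sp(*corner(ph,under=5 if ph>.35 else 2))); print(ph,d.round(3),w.round(3))
E
```

```text
16.45 F stage [ 0.37  0.54 -0.19] open 0.5 TCP st [ 0.0304 -0.0019  0.1362] low [-0.0396 -0.0017  0.1324] tip 0.62 yaw -0.12 roll -0.01
0.06 21 [0.0701 0.0751 0.0789]
0.07 52 [0.0567 0.0652 0.0719]
0.08 46 [0.0474 0.0535 0.0602]
0.09 95 [0.0371 0.0426 0.0481]
0.1 102 [0.0245 0.0306 0.0361]
0.9 [-0.01  -0.006  0.024] [-0.002 -0.003 -0.002]
0.8 [-0.107 -0.005  0.105] [-0.002 -0.003 -0.002]
0.7 [-0.196 -0.005  0.196] [-0.002 -0.003 -0.002]
0.6 [-0.276 -0.004  0.294] [-0.002 -0.003 -0.002]
0.5 [-0.345 -0.004  0.4  ] [-0.002 -0.003 -0.002]
0.4 [-0.403 -0.003  0.513] [-0.002 -0.003 -0.002]
0.3 [-0.45  -0.003  0.605] [-0.002 -0.003 -0.002]
0.2 [-0.485 -0.002  0.727] [-0.002 -0.003 -0.002]
0.1 [-0.507 -0.002  0.852] [-0.002 -0.003 -0.002]
0.05 [-0.513 -0.001  0.915] [-0.002 -0.003 -0.002]
0 [-0.517 -0.001  0.978] [-0.002 -0.003 -0.002]
```

View pics/s6.png

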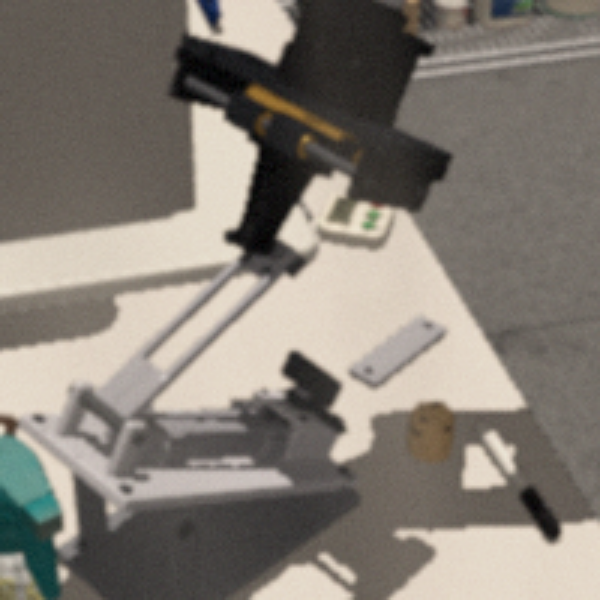

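The picture shows the rail about half way down, with the fingertips pushing on its crosspiece at (265,255).

Request:
{"method": "drive_tool", "body": {
  "steps": [
    [0, -0.107, -0.005, 0.105, 0, 0, 0],
    [0, -0.196, -0.005, 0.196, 0, 0, 0],
    [0, -0.276, -0.004, 0.294, 0, 0, 0],
    [0, -0.345, -0.004, 0.4, 0, 0, 0],
    [0, -0.403, -0.003, 0.513, 0, 0, 0],
    [0, -0.45, -0.003, 0.605, 0, 0, 0],
    [0, -0.485, -0.002, 0.727, 0, 0, 0],
    [0, -0.507, -0.002, 0.83, 0, 0, 0]
  ]
}}

```text
time_s: 17.3
position: [0.5531, 0.2854, 0.1189]
tcp_rot: [[0.629, 0.683, 0.371], [0.587, -0.73, 0.349], [0.51, -0.002, -0.86]]
force: [0.4, -0.4, -0.9]
opening: 0.004
grasp_force: 0.0
```

Request:
{"method": "drive_tool", "body": {
  "steps": [
    [0, -0.01, 0, 0.05, 0, 0, 0],
    [0, -0.015, 0, 0.1, 0, 0, 0],
    [0, -0.015, 0, 0.1, 0, 0, 0]
  ]
}}

```text
time_s: 17.6
position: [0.5565, 0.2887, 0.1077]
tcp_rot: [[0.629, 0.683, 0.371], [0.588, -0.73, 0.349], [0.509, -0.001, -0.861]]
force: [-0.0, -0.7, 0.7]
opening: 0.003
grasp_force: 0.0
```

```bash
python3 st.py
```

```text
17.6 F stage [-0.08 -0.49  0.81] open 0.3 TCP st [-0.0299 -0.0016  0.0232] low [-0.0998 -0.0015  0.0194] tip 0.62 yaw -0.12 roll -0.03
```

Request:
{"method": "drive_tool", "body": {
  "steps": [
    [0, 0, 0, 0.01, 0, 0, 0],
    [0, 0, 0, 0.02, 0, 0, 0],
    [0, 0, 0, 0.03, 0, 0, 0],
    [0, 0, 0, 0.03, 0, 0, 0]
  ]
}}

```text
time_s: 18.0
position: [0.5576, 0.2897, 0.1051]
tcp_rot: [[0.628, 0.683, 0.372], [0.588, -0.73, 0.349], [0.51, -0.001, -0.86]]
force: [-2.1, -2.3, 4.8]
opening: 0.005
grasp_force: 2.8
```

```bash
python3 st.py
```

```text
18.0 F stage [-0.32 -0.24  5.75] open 0.5 TCP st [-0.0298 -0.0016  0.0202] low [-0.0998 -0.0015  0.0164] tip 0.64 yaw -0.11 roll -0.00
```

Request:
{"method": "drive_tool", "body": {
  "steps": [
    [0, 0, 0, 0.01, 0, 0, 0],
    [0, 0, 0, 0.02, 0, 0, 0],
    [0, 0, 0, 0.02, 0, 0, 0],
    [0, 0, 0, 0.02, 0, 0, 0]
  ]
}}

```text
time_s: 18.4
position: [0.5579, 0.29, 0.1044]
tcp_rot: [[0.628, 0.683, 0.373], [0.587, -0.73, 0.349], [0.51, -0.0, -0.86]]
force: [-9.3, -7.9, 17.6]
opening: 0.002
grasp_force: 11.0
```

```bash
python3 st.py
python3 - <<'E'
from h import *
from rig import read_state
s=read_state()
chain(s['position'],s['tcp_rot'],[sp(-40,0,95),sp(-92,0,95,-90)],0)
E
```

```text
18.4 F stage [-1.74  0.67 21.38] open 0.2 TCP st [-0.0298 -0.0016  0.0194] low [-0.0998 -0.0015  0.0156] tip 0.69 yaw -0.10 roll 0.05
[0, -0.077, -0.013, -0.631, 0.001, -0.008, -0.001] rows>=1.5 
[0, -0.434, 0.0, 0.0, -0.0, -0.0, -1.047] rows>=10.5 TOO BIG
```

Request:
{"method": "drive_tool", "body": {
  "steps": [
    [0, 0, 0, -0.1, 0, 0, 0],
    [0, -0.04, -0.013, -0.4, 0, -0.008, 0],
    [0, -0.077, -0.013, -0.72, 0, -0.008, 0],
    [0, -0.077, -0.013, -0.72, 0, -0.008, 0]
  ]
}}

```text
time_s: 18.8
position: [0.5193, 0.2556, 0.1751]
tcp_rot: [[0.631, 0.683, 0.367], [0.592, -0.73, 0.342], [0.502, 0.001, -0.865]]
force: [0.0, -0.8, 1.2]
opening: 0.006
grasp_force: 0.0
```

Request:
{"method": "drive_tool", "body": {
  "steps": [
    [20, 0, 0, 0, 0, 0, -0.1],
    [30, 0, 0, 0, 0, 0, -0.2],
    [30, -0.1, 0, 0, 0, 0, -0.3],
    [30, -0.2, 0, 0, 0, 0, -0.4],
    [30, -0.3, 0, 0, 0, 0, -0.5],
    [30, -0.43, 0, 0, 0, 0, -0.6],
    [30, -0.43, 0, 0, 0, 0, -0.7],
    [30, -0.43, 0, 0, 0, 0, -0.7]
  ]
}}

```text
time_s: 19.6
position: [0.4865, 0.2255, 0.145]
tcp_rot: [[-0.28, 0.889, 0.361], [0.927, 0.153, 0.341], [0.248, 0.431, -0.868]]
force: [0.7, -0.2, -0.3]
opening: 0.342
grasp_force: 0.0
```

```bash
python3 st.py
python3 - <<'E'
from h import *
from rig import read_state,optics
s=read_state(); S,O=stage(YAW); O=O+S@DX; print(s['joint_positions'])
for n in ['top5.npz','side5.npz','side','wrist']:
    c=load(n) if 'npz' in n else optics.capture(n); Q=(cloud(c)-O)@S
    if n=='side': np.savez('side7.npz',**c)
    f=(abs(Q[...,1])<.04)&(abs(Q[...,0]+.092)<.025)&(abs(Q[...,2]-.049)<.006); q=Q[f]
    if len(q)>15:
        r=cv2.minAreaRect(q[:,:2].astype(np.float32)*1000); m=q[:,:2].mean(0); d=np.linalg.svd(q[:,:2]-m,full_matrices=False)[2][0]; d*=np.sign(d[1]); print(n,len(q),'rect',r,'mean',m.round(4),'cam angle',np.arctan2(d[0],d[1]).round(3))
    f=(abs(Q[...,1])<.012)&(Q[...,0]>-.06)&(Q[...,0]<-.03)&(abs(Q[...,2]-.019)<.008)
    if f.sum()>10: print('rail end top z',np.median(Q[f][:,2]),f.sum())
chain(s['position'],s['tcp_rot'],[sp(-92,0,95,-90),sp(-92,0,32,-90)],30)
E
```

```text
19.6 F stage [ 0.14 -0.62 -0.46] open 29.8 TCP st [-0.0928  0.0002  0.1027] low [-0.1276 -0.0605  0.0997] tip -0.05 yaw 49.71 roll -0.08
[  1.54684091  26.42818044 120.58435419  64.01467361  21.63767465
 -70.19424244]
side5.npz 88 rect ((-88.64928436279297, 1.809469223022461), (55.25117874145508, 11.03481388092041), 84.36763000488281) mean [-0.0872  0.0046] cam angle 0.106
side 90 rect ((-88.69469451904297, 2.736623764038086), (56.827545166015625, 12.173550605773926), 82.52455139160156) mean [-0.0873  0.0042] cam angle 0.099
rail end top z 0.021348647489235515 47
wrist 779 rect ((-92.5279312133789, -0.3286762237548828), (55.19833755493164, 10.222979545593262), 82.9613037109375) mean [-0.0919  0.0008] cam angle 0.121
rail end top z 0.022528325776998034 801
[30, 0.002, 0.007, 0.064, -0.002, -0.0, -0.347] rows>=3.5 
[30, -0.0, 0.0, 0.525, -0.0, -0.0, 0.0] rows>=1.3
```

Run:
```python
from h import *
from rig import read_state
s=read_state()
chain(s['position'],s['tcp_rot'],[sp(-92.3,0,70,-83),sp(-92.3,0,32,-83)],30)
```

```text
[30, -0.0, -0.002, 0.273, -0.002, -0.0, -0.268] rows>=2.7 
[30, -0.0, -0.0, 0.317, 0.0, 0.0, 0.0] rows>=0.8
```

Request:
{"method": "drive_tool", "body": {
  "steps": [
    [30, 0, 0, 0.05, 0, 0, -0.09],
    [30, 0, 0, 0.1, 0, 0, -0.18],
    [30, 0, 0, 0.2, 0, 0, -0.268],
    [30, 0, 0, 0.273, 0, 0, -0.268],
    [30, 0, 0, 0.273, 0, 0, -0.268]
  ]
}}

```text
time_s: 20.2
position: [0.4992, 0.2372, 0.1168]
tcp_rot: [[-0.603, 0.711, 0.362], [0.796, 0.5, 0.342], [0.062, 0.494, -0.867]]
force: [0.5, 0.2, 0.1]
opening: 0.345
grasp_force: 0.0
```

Request:
{"method": "drive_tool", "body": {
  "steps": [
    [30, 0, 0, 0.1, 0, 0, 0],
    [30, 0, 0, 0.2, 0, 0, 0],
    [30, 0, 0, 0.3, 0, 0, 0],
    [30, 0, 0, 0.317, 0, 0, 0],
    [30, 0, 0, 0.317, 0, 0, 0]
  ]
}}

```text
time_s: 20.7
position: [0.5126, 0.2499, 0.0849]
tcp_rot: [[-0.603, 0.71, 0.363], [0.795, 0.501, 0.342], [0.061, 0.495, -0.867]]
force: [-0.4, -0.3, 0.5]
opening: 0.345
grasp_force: 0.0
```

```bash
python3 st.py
```

```text
20.7 F stage [-0.17  0.07  0.67] open 30.1 TCP st [-0.092   0.0002  0.0327] low [-0.1005 -0.0692  0.0297] tip 0.29 yaw 56.88 roll -0.05
```

Request:
{"method": "drive_tool", "body": {
  "steps": [
    [18, 0, 0, 0, 0, 0, 0],
    [8, 0, 0, 0, 0, 0, 0],
    [2, 0, 0, 0, 0, 0, 0],
    [2, 0, 0, 0, 0, 0, 0],
    [2, 0, 0, 0, 0, 0, 0]
  ]
}}

```text
time_s: 21.2
position: [0.5126, 0.2498, 0.0855]
tcp_rot: [[-0.603, 0.71, 0.364], [0.795, 0.501, 0.342], [0.06, 0.496, -0.866]]
force: [-1.4, -2.4, 3.8]
opening: 0.109
grasp_force: 30.0
```

Request:
{"method": "drive_tool", "body": {
  "steps": [
    [2, 0, 0, 0, 0, 0, 0.08],
    [2, 0, 0, 0, 0, 0, 0.16],
    [2, 0, 0, 0, 0, 0, 0.24],
    [2, 0, 0, 0, 0, 0, 0.32],
    [2, 0, 0, 0, 0, 0, 0.4],
    [2, 0, 0, 0, 0, 0, 0.47],
    [2, 0, 0, 0, 0, 0, 0.47]
  ]
}}

```text
time_s: 21.9
position: [0.5124, 0.2497, 0.0853]
tcp_rot: [[0.0, 0.932, 0.363], [0.93, -0.134, 0.342], [0.367, 0.338, -0.867]]
force: [-2.7, -2.0, 3.6]
opening: 0.114
grasp_force: 30.0
```

```bash
python3 st.py
```

```text
21.9 F stage [-1.09  0.43  4.81] open 9.9 TCP st [-0.092   0.0001  0.0332] low [-0.1435 -0.0473  0.0303] tip -0.07 yaw 38.84 roll -0.01
```

Request:
{"method": "drive_tool", "body": {
  "steps": [
    [2, 0, 0, 0, 0, 0, 0.08],
    [2, 0, 0, 0, 0, 0, 0.16],
    [2, 0, 0, 0, 0, 0, 0.24],
    [2, 0, 0, 0, 0, 0, 0.32],
    [2, 0, 0, 0, 0, 0, 0.4],
    [2, 0, 0, 0, 0, 0, 0.46],
    [2, 0, 0, 0, 0, 0, 0.5],
    [2, 0, 0, 0, 0, 0, 0.5]
  ]
}}

```text
time_s: 22.7
position: [0.5121, 0.2498, 0.0852]
tcp_rot: [[0.634, 0.683, 0.363], [0.592, -0.73, 0.342], [0.499, -0.002, -0.867]]
force: [-3.9, -2.7, 4.4]
opening: 0.113
grasp_force: 30.0
```

```bash
python3 st.py; python3 -c "
from rig import read_state
s=read_state();print(s['moment'],s['joint_positions'])"
```

```text
22.7 F stage [-1.83  0.7   6.14] open 9.8 TCP st [-0.0922  0.0004  0.0333] low [-0.1622  0.0006  0.0304] tip -0.09 yaw -0.14 roll -0.04
[-0.18338316  0.23476459  0.05405507] [  4.84056149  35.64211823 118.31839561  84.54272002  18.14206851
 -28.57289331]
```

Request:
{"method": "drive_tool", "body": {
  "steps": [
    [2, 0, 0, 0, 0, 0, 0.03],
    [2, 0, 0, 0, 0, 0, 0.06],
    [2, 0, 0, 0, 0, 0, 0.09],
    [2, 0, 0, 0, 0, 0, 0.09],
    [2, 0, 0, 0, 0, 0, 0.09]
  ]
}}

```text
time_s: 23.2
position: [0.5123, 0.25, 0.0853]
tcp_rot: [[0.717, 0.596, 0.363], [0.492, -0.8, 0.342], [0.494, -0.066, -0.867]]
force: [-3.0, -2.4, 5.3]
opening: 0.125
grasp_force: 32.4
```

```bash
python3 st.py; python3 -c "
from rig import read_state
import numpy as np
s=read_state();print(s['moment'],np.array(s['moment'])@np.array(s['tcp_rot']))"
```

```text
23.2 F stage [-0.66  0.28  6.46] open 10.9 TCP st [-0.0919  0.0005  0.0332] low [-0.1613  0.0097  0.0303] tip -0.10 yaw -7.54 roll -0.05
[-0.45000595 -0.03365039  0.60749943] [-0.03878962 -0.28146083 -0.70140461]
```

Request:
{"method": "drive_tool", "body": {
  "steps": [
    [15, 0, 0, 0, 0, 0, 0],
    [30, 0, 0, 0, 0, 0, 0],
    [34, 0, 0, 0, 0, 0, 0],
    [34, 0, 0, -0.2, 0, 0, 0],
    [34, 0, 0, -0.5, 0, 0, 0],
    [34, 0, 0, -0.8, 0, 0, 0],
    [34, 0, 0, -0.8, 0, 0, 0]
  ]
}}

```text
time_s: 23.9
position: [0.4778, 0.2164, 0.1711]
tcp_rot: [[0.718, 0.591, 0.367], [0.486, -0.804, 0.342], [0.497, -0.067, -0.865]]
force: [0.1, -0.5, -0.7]
opening: 0.384
grasp_force: 0.0
```

```bash
python3 st.py
python3 - <<'E'
from h import *
from rig import read_state,optics
S,O=stage(YAW); O=O+S@DX
for n in ['side','wrist']:
    c=optics.capture(n); Q=(cloud(c)-O)@S
    f=(abs(Q[...,1])<.03)&(abs(Q[...,0]+.092)<.04)&(abs(Q[...,2]-.049)<.006); q=Q[f]
    if len(q)>15:
        m=q[:,:2].mean(0); d=np.linalg.svd(q[:,:2]-m,full_matrices=False)[2][0]; d*=np.sign(d[0]); print(n,len(q),cv2.minAreaRect(q[:,:2].astype(np.float32)*1000),'cam angle',np.arctan2(d[0],d[1]).round(3))
    for x in (-.03,-.01,.02,.05,.08):
        f=(abs(abs(Q[...,1])-.013)<.003)&(abs(Q[...,0]-x)<.005)&(abs(Q[...,2]-.019)<.006)
        if f.sum()>5: print(' rail z at',x,np.median(Q[f][:,2]).round(4),f.sum())
    if n=='side': o=cv2.resize(c['color'][100:300,150:350],(400,400)); 
    else: o2=cv2.resize(c['color'],(400,300))
b=np.zeros((400,800,3),np.uint8); b[:,:400]=o; b[:300,400:]=o2; cv2.imwrite('pics/fin.png',b)
E
```

```text
23.9 F stage [-0.6  -0.43 -0.52] open 33.4 TCP st [-0.0907 -0.0004  0.1315] low [-0.16    0.0092  0.1284] tip 0.13 yaw -7.86 roll 0.15
side 71 ((-88.40928649902344, 2.8387203216552734), (10.054242134094238, 53.954681396484375), 89.0545654296875) cam angle 1.607
 rail z at -0.03 0.0188 9
 rail z at -0.01 0.0175 14
 rail z at 0.02 0.0178 7
 rail z at 0.05 0.0178 14
 rail z at 0.08 0.0184 11
wrist 601 ((-91.73892211914062, -0.6293559074401855), (10.032538414001465, 55.26685333251953), 89.90718841552734) cam angle 1.576
 rail z at -0.03 0.0201 117
 rail z at -0.01 0.0195 113
 rail z at 0.02 0.0194 122
 rail z at 0.05 0.0194 132
 rail z at 0.08 0.0192 98
```

View pics/fin.png

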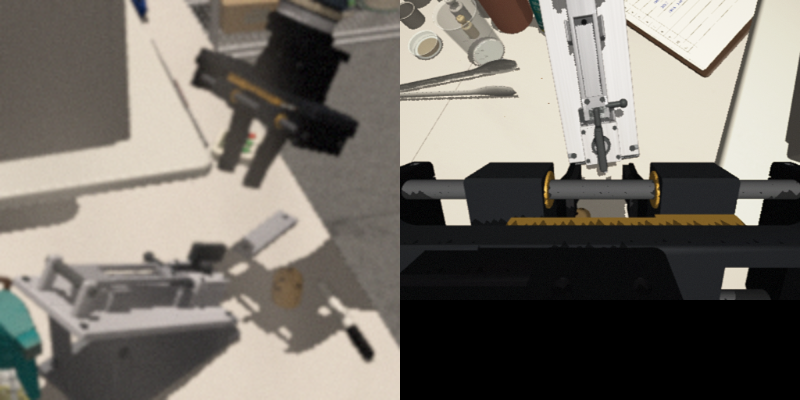

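The cam reads about 1.57 and its handle points up the slope. The rail lies flat at about z 19 over the strip, and the robot is clear of everything, so I'm handing in.

```bash
python3 -c "
from rig import order
print(order.hand_in())"
```

```text
the job is handed in; nothing more can be done
None
```

The job is handed in at about 24 s of the 72 s allowed. By my last measurements the long strip is seated against the top stop, the rail is drawn down flat over it, and the cam is at its stop (about 1.57 rad); the hand-in returned no verdict.

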